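# Tuck the drip guard under the heater's flap

## Robot

A 6-joint arm with a two-finger parallel gripper is mounted at the origin on the work surface. World frame = base frame: x ahead of the robot, y to its left, z up, the work surface at z = 0. Lengths are in m, angles in degrees, forces in N, time in s.
With the tool pointing down it reaches from about 0.35 to 0.875 m from the base axis. Payload 4.2 kg.
Tool frame: the origin (TCP) lies at the very end of the fingers, on their centre line; the grasp point (between the pads) lies 19 mm behind it; z points along the fingers, x is the direction in which the jaws open and shut, and the axes are right-handed (so a half turn about z gives the same grasp; the last joint's range is limited). The gripper opens to 87 mm and grips with 3 to 60 N. Pads are 19 mm wide; open, the fingers measure 117 mm over their backs; the gripper's body (75 mm by 190 mm) begins 51 mm behind the grasp point.
Start: joints at [-52.334, 22.042, 0.453, 0, -68.411, -14.817], TCP at [0.243, -0.576, 0.198] pointing down, gripper open.
Joint ranges: [-179.83, 179.83], [-69.29, 118.12], [-61.27, 80.66], [-181.25, 117.63], [-171.15, -9.14], [-177.46, 177.46]. Speed limits (degrees/s): [159.86, 159.86, 180, 180, 180, 180].

## Interface

Orientations are given as a 3x3 rotation matrix whose columns are the frame's x, y, z axes.
In Python, from station import sense, capture, finish_job gives the robot as it stands.
- The arm moves only by the shell command python3 -m crank 'ROWS' [OPENING]. ROWS is JSON, a list of rows, each a list of 4 numbers: the shift along the tool's x, y, z in m, then the turn about the tool's z in rad. A call has 1 to 5 rows; each row shifts and turns the commanded pose from where the row before left it, along the tool's axes as they then stand; what a row does not reach is not made up. A row lasts 1/12 s, in which the tool goes at most 41.7 mm and 7.16 degrees, less where a joint would pass 70% of its speed; a pose out of reach is approached as far as the arm can. A call with a gripper value outside its range is refused whole. OPENING is the finger opening in m, from 0 to 0.087, set as the call begins (- or left out, the last holds). The fingers move at their own pace and stop on an object; the grip force is fixed at half the most. Time passes only in rows, so rows that do not move let the fingers close. It gives the time, the measured TCP pose, the force and the opening at its end, in the units of the state.
- sense(): the state, without advancing time (a new reading comes with each control period).
- capture(name): name is "scene" or "top" or "wrist"; returns a dict with "pixels" (480x640x3 uint8, red, green, blue), "depth" (480x640 float32, m along the optical axis (not along the pixel's ray), 0 where there is no reading), "fx", "fy", "cx", "cy" (pixels), "world_from_camera" (4x4, takes a point from camera to world coordinates); the wrist camera has in their place "hand_eye" (4x4, takes a point from camera to tool coordinates, whose origin is the TCP and whose axes are the tool frame's). Camera axes: x right, y down, z forward; pixel columns grow to the right and rows downward; lengths in m; the calibration is good to about 2 mm. The wrist camera is an equidistant fisheye: a pixel r from the principal point sees the ray r / f radians off the axis. A picture is of the moment at which its call begins: read the wrist's pose just before it.
- finish_job(): hands the job in, once; it reports no verdict.
The state is a dict: "time_s": time; "joints": joint angles; "joint_velocities": joint speeds; "effort": joint torques, N m; "tcp_pos": TCP position; "ee_rot": TCP orientation; "wrist_force": force on the tool from outside, world axes, zero at the start; "moment": the same for the moment, N m; "gripper_width": opening from 0.0 (shut) to 1.0 (fully open).
Only numpy, scipy, OpenCV 4.12 (cv2) and the standard library are available. Lean on these libraries where they do the work, as an engineer would, in place of code of your own. Each camera call takes 0.05 s, during which the arm holds its last target.

## Task

Get the digestion heater ready for its next run: first turn its dial clockwise until the pointer stands at the red mark, then take the loose drip guard by its blue grip rib and tuck its front edge under the lapped brass flap, flat on the dark deck, until the red line on the guard meets the flap's lip, without lifting the flap. Finish while still holding the guard there, pressed down flat on the deck with a light, steady push (about 10 N), the dial still at its mark and the cups, bottles, beaker and jar left standing where they are.

Things in the scene. Friction and masses are not known exactly. Their poses are not given: they have to be found in the camera images.
- heater: Fixed digestion heater: grey steel block 130 (its x) x 360 (y) x 100 mm tall. Origin: at bench height under the middle of its front face. +x runs from the deck into the block (the way the guard is pushed), +y along the face towards the dial's end. Deck, flap and dial are mounted on it. Glass flasks stand in its top at y = -45, -100, -155 mm, leaning to +x, up to 245 mm above the bench.
- deck: Fixed dark steel deck of the heater, a flat sheet 170 x 340 mm, 6 mm thick, on which the guard is to lie. Same origin and axes as heater; it covers x from -170 to 0 mm and y from -170 to 170 mm, its top 6 mm above the bench.
- lip (a point): Middle of the lower edge of the flap's lip: 50 mm in front of the heater's face (heater x = -50 mm, y = 0), 14 mm above the bench, so 8 mm of clear height over the deck. The flap is a brass sheet 280 mm wide along the heater's y, 3 mm thick, rising 12 mm from the lip to its hinge at the heater's face. Axes as the heater's.
- flap (a joint): Hinge of the flap: 0 = lying down (its rest position, against a stop), grows as the lip is lifted, up to 1.0 rad. Weighs 90 g and falls back by itself; 0.1 rad raises the lip by 5 mm.
- dial (a joint): Angle of the dial in rad: 0 at its anticlockwise stop, grows as it is turned clockwise seen from above, up to 2.6. White marks every 0.4; the red mark is at 1.6. Turns with light friction (0.04 N m) and stays where it is left.
- dial_grip (a point): On the dial's axis (heater x = 70, y = 120 mm), 137 mm above the bench, where to grip its black bar: 46 mm long, 14 wide (grip across this), its top 7 mm above this point; the 48 mm disc under it has its top 23 mm below this point. At dial 0 the bar lies along the heater's x, white pointer line on its -x half; at the red mark the pointer points to the heater's +y. Axes turn with the dial.
- guard: Loose drip guard, 160 g: flat aluminium strip 80 (its x) x 160 (its y) x 4 mm with a blue grip rib on top. Origin: centre of the strip's underside. The edge to be tucked is the long edge at x = +40 mm; +x points from the rib to that edge. A red line runs along y at x = +20 mm, 20 mm behind that edge.
- rib (a point): Grip point in the blue rib of the guard, at 12 mm behind the strip's middle (guard x = -12 mm), 28 mm above the strip's underside. The rib is 44 mm long along x, 14 mm wide along y (grip it across this) and its top is 38 mm above the underside. Axes as the guard's.
- corner_l (a point): Lower corner of the guard's tuck edge at guard x = +40, y = +80 mm, on the underside.
- corner_r (a point): Lower corner of the guard's tuck edge at guard x = +40, y = -80 mm, on the underside.
- cup_a: small terracotta cup, 40 mm across, 36 mm tall; bystander. Origin: centre of its underside.
- cup_b: as cup_a; bystander. Origin: centre of its underside.
- cup_c: as cup_a; bystander. Origin: centre of its underside.
- wash_a: white wash bottle with red cap and bent spout, 72 mm across, 205 mm tall; bystander. Origin: centre of its underside.
- wash_b: as wash_a; bystander. Origin: centre of its underside.
- beaker: glass beaker, 70 mm across, 80 mm tall; bystander. Origin: centre of its underside.
- jar: amber jar with white cap, 64 mm across, 100 mm tall; bystander. Origin: centre of its underside.

How it is judged:
By the outcome, as a careful person would: the job done as asked, in the order asked, and still so for the second after the job is handed in, while the arm keeps its last pose, push and grip.
It also fails if it takes over 58 s, if anything falls off the work surface, if the arm or the gripper's body presses on something with over 40 N, if the wrist force passes 120 N, or if a joint passes its speed limit or range.

## Working session

There is one attempt and no reset: what is moved stays moved. The work goes in short steps, Python scripts to look and compute and a shell command to move; the robot and the scene stay as the last step left them, time stands still between calls to the robot, and variables do not carry over. Pictures are saved under pics/ and viewed, and the job is handed in when it is done.

```bash
ls; mkdir -p pics; python3 - <<'E'
from station import sense,capture
import cv2,numpy as np,pickle
s=sense();print(s)
for n in("scene","top","wrist"):
    c=capture(n);pickle.dump(c,open(f'pics/{n}0.pkl','wb'))
    cv2.imwrite(f'pics/{n}0.png',c['pixels'][:,:,::-1])
    print(n,c['fx'],c['fy'],c['cx'],c['cy'],c.get('world_from_camera',c.get('hand_eye')))
E
```

```text
pics
{'time_s': 0.0, 'joints': array([-5.23348943e+01,  2.20894916e+01,  3.81379390e-01, -3.07636284e-02,
       -6.84121661e+01, -1.48158757e+01]), 'joint_velocities': array([ 0.00548159, -0.02898219, -0.11873473,  0.02200499,  0.04161544,
       -0.01737959]), 'effort': array([-4.60349347e-04, -3.90667927e+01,  1.87405640e+01,  4.21980679e+00,
        1.10064159e-02, -1.88246590e-04]), 'tcp_pos': array([ 0.24245583, -0.57534483,  0.19667938]), 'ee_rot': array([[-3.88124034e-01,  9.21606720e-01, -8.87491541e-04],
       [ 9.21604623e-01,  3.88125045e-01,  1.96679157e-03],
       [ 2.15706602e-03, -5.45572296e-05, -9.99997672e-01]]), 'wrist_force': array([0.45421728, 0.23950522, 0.00352742]), 'moment': array([-0.05752698, -0.01987335, -0.01156493]), 'gripper_width': 1.0038755357291829}
scene 528.7212537076603 528.7212537076603 312.92924095115416 241.60505857642983 [[ 0.32663465  0.59732622 -0.73246924  1.35715602]
 [ 0.94502953 -0.19399579  0.2632201  -0.33470888]
 [ 0.01513232 -0.77818187 -0.62785667  0.74201148]
 [ 0.          0.          0.          1.        ]]
top 463.1013438252701 463.1013438252701 319.56215666521376 223.26981721826112 [[ 0.02600624 -0.99053338  0.13478612  0.48115615]
 [-0.99955338 -0.02378041  0.01809778 -0.08650349]
 [-0.01472118 -0.13519658 -0.99070943  1.06050327]
 [ 0.          0.          0.          1.        ]]
wrist 371.64829954431775 371.64829954431775 323.9128250204805 236.84053364712406 [[ 9.99997791e-01 -1.46767758e-03  1.50440073e-03  1.38949528e-03]
 [ 9.43634121e-04  9.53116368e-01  3.02602541e-01 -8.45400643e-02]
 [-1.87799193e-03 -3.02600453e-01  9.53115648e-01 -1.88271627e-01]
 [ 0.00000000e+00  0.00000000e+00  0.00000000e+00  1.00000000e+00]]
```

View pics/scene0.png

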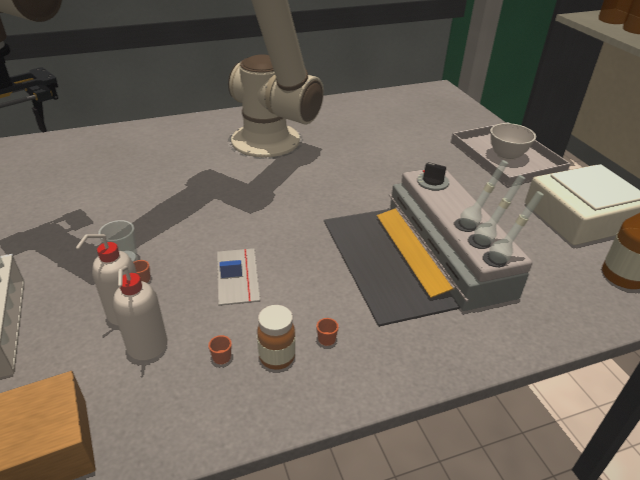

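View pics/top0.png

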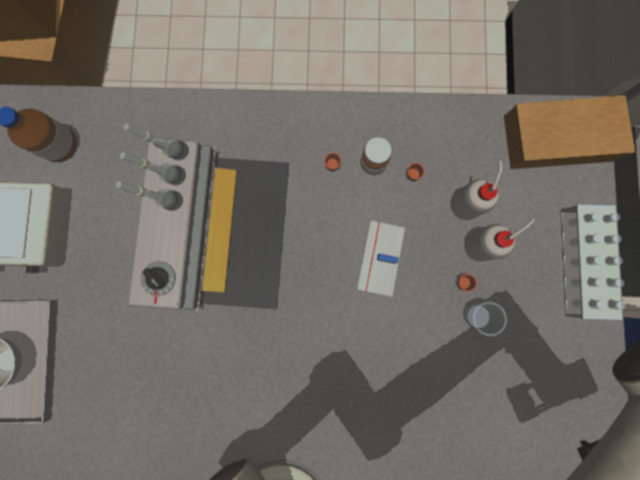

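```bash
cat > h.py <<'E'
import numpy as np,cv2,pickle
def load(n): return pickle.load(open(f'pics/{n}.pkl','rb'))
def cast(c,uv,z):
    uv=np.atleast_2d(uv).astype(float);T=c['world_from_camera']
    d=np.c_[(uv[:,0]-c['cx'])/c['fx'],(uv[:,1]-c['cy'])/c['fy'],np.ones(len(uv))]@T[:3,:3].T
    o=T[:3,3];return o+d*((z-o[2])/d[:,2])[:,None]
def proj(c,P):
    T=c['world_from_camera'];p=(np.atleast_2d(P)-T[:3,3])@T[:3,:3]
    return np.c_[c['fx']*p[:,0]/p[:,2]+c['cx'],c['fy']*p[:,1]/p[:,2]+c['cy']]
def crop(img,x0,y0,x1,y1,k,fn):
    cv2.imwrite(fn,cv2.resize(img[y0:y1,x0:x1,::-1],None,fx=k,fy=k,interpolation=cv2.INTER_CUBIC))
def hsv(c): return cv2.cvtColor(np.ascontiguousarray(c['pixels']),cv2.COLOR_RGB2HSV)
E
python3 - <<'E'
from h import *
c=load('top0');s=load('scene0')
crop(c['pixels'],110,110,300,320,2.8,'pics/a1.png')
crop(c['pixels'],340,200,440,310,5,'pics/a2.png')
crop(s['pixels'],380,140,540,320,3.3,'pics/a3.png')
H=hsv(c)
def big(m):
    n,l,st,ce=cv2.connectedComponentsWithStats(m.astype(np.uint8));i=1+np.argmax(st[1:,4]);return l==i
# flap
def rect(m):
    ys,xs=np.nonzero(m);return cv2.minAreaRect(np.c_[xs,ys].astype(np.float32))
fl=big((H[...,0]>15)&(H[...,0]<28)&(H[...,1]>150)&(np.arange(640)[None]<300)&(np.arange(640)[None]>190))
r=rect(fl);print('flap',r,cv2.boxPoints(r)); print(cast(c,cv2.boxPoints(r),.02).round(4))
bl=big((H[...,0]>105)&(H[...,0]<130)&(H[...,1]>120)&(np.arange(640)[None]<440)&(np.arange(640)[None]>340))
r=rect(bl);print('rib',r);print(cast(c,cv2.boxPoints(r),.038).round(4))
wh=big((H[...,2]>150)&(H[...,1]<60)&(np.arange(640)[None]<420)&(np.arange(640)[None]>340)&(np.arange(480)[:,None]>200)) 
r=rect(wh);print('guard',r)
E
```

```text
flap ((219.4703826904297, 229.66363525390625), (20.25273323059082, 121.2103042602539), 5.856013774871826) [[203.2134  288.91934]
 [215.58034 168.34157]
 [235.72737 170.40793]
 [223.36043 290.98572]]
[[0.4686 0.1884 0.02  ]
 [0.7451 0.1763 0.02  ]
 [0.7413 0.1293 0.02  ]
 [0.4652 0.1431 0.02  ]]
rib ((387.4615478515625, 258.19232177734375), (17.84657096862793, 4.510671138763428), 11.309932708740234)
[[ 0.5448 -0.1991  0.038 ]
 [ 0.5546 -0.201   0.038 ]
 [ 0.5478 -0.2395  0.038 ]
 [ 0.5381 -0.2375  0.038 ]]
guard ((385.5521545410156, 259.10772705078125), (25.73420524597168, 69.90128326416016), 11.040940284729004)
```

View pics/a1.png

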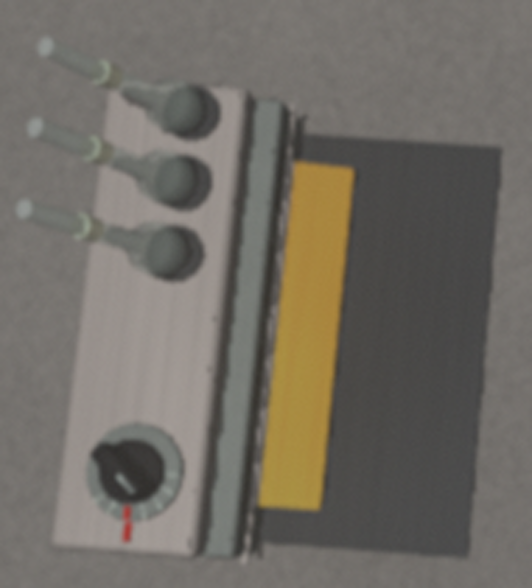

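View pics/a2.png

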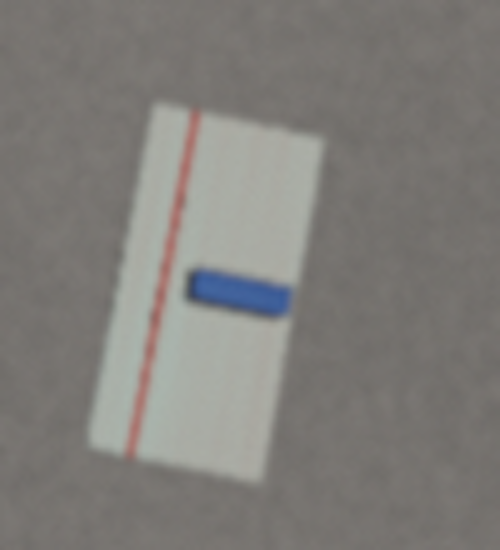

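View pics/a3.png

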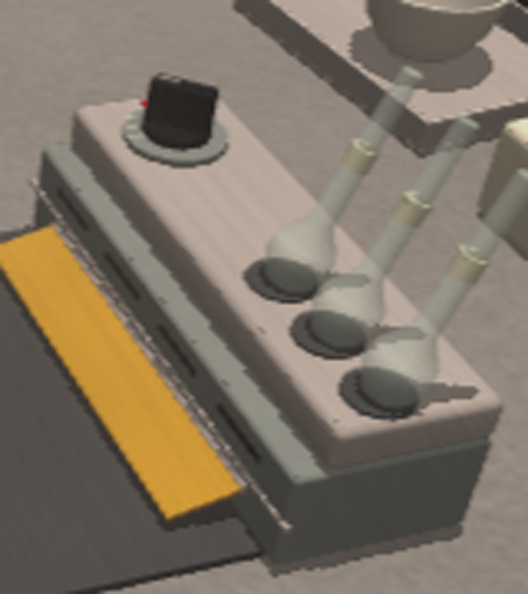

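```bash
python3 - <<'E'
from h import *
c=load('top0');H=hsv(c)
def fit(pts):
    vx,vy,x,y=cv2.fitLine(pts.astype(np.float32),cv2.DIST_HUBER,0,.01,.01).ravel();return np.array([x,y]),np.array([vx,vy])*np.sign(vy)
V=H[...,2].astype(float)
# deck right edge: per row, subpixel threshold crossing
g=V; 
def cross(line,lo,hi,th,d):
    for u in range(lo,hi):
        a,b=line[u],line[u+1]
        if (a<th<=b): return u+(th-a)/(b-a)
print(V[235,225:300].astype(int))
r=[]
for v in range(168,303):
    u=cross(V[v],265,298,(V[v,265:272].mean()+V[v,295:305].mean())/2,1)
    if u: r.append((u,v))
p,d=fit(np.array(r));W=cast(c,[p+d*(t) for t in(-60,60)],.006);print('deck front',W.round(4));
a=W[0]-W[1];print('yaw heater -y dir',np.degrees(np.arctan2(a[1],a[0])))
# flap lip
S=H[...,1].astype(float);r=[]
for v in range(175,287):
    seg=-S[v];u=cross(seg,220,245,-(S[v,218]+S[v,245])/2,1)
    if u: r.append((u,v))
p2,d2=fit(np.array(r));W2=cast(c,[p2+d2*t for t in(-55,55)],.0155);print('lip',W2.round(4))
a=W2[0]-W2[1];print(np.degrees(np.arctan2(a[1],a[0])))
n=W[0]-W[1];n/=np.linalg.norm(n);x=np.array([-n[1],n[0],0]);print('xaxis',x,'gap',(W2.mean(0)-W.mean(0))@x)
# flap ends & deck ends along y
ce=[]
for k in range(3,18):
    q=p2-np.array([k,0]) 
    col=[cv2.getRectSubPix(S.astype(np.float32),(1,1),tuple((q+d2*t).astype(float)))[0,0] for t in np.arange(-80,80,.25)]
    col=np.array(col);i=np.nonzero(col>130)[0];ts=np.arange(-80,80,.25)[[i[0],i[-1]]]
    E=cast(c,[q+d2*t for t in ts],.0155);ce.append(E.mean(0)); L=np.linalg.norm(E[0]-E[1])
print('lip centres',np.array(ce)[[0,7,-1]].round(4),L)
for uv in[(288.6,162.9),(277.9,308.6)]: print(cast(c,uv,.006).round(4))
# guard
g=load('top0')['pixels'].astype(float)
q=np.array([(371,220.6),(404.6,227.8),(392.6,296.4),(358,289)])
print('guard corners',cast(c,q,.004).round(4), cast(c,q,.004).mean(0))
E
```

```text
[169 170 170 166 141  98  73  73  74  76  75  75  75  74  76  76  74  75
  75  73  72  73  75  73  74  73  74  74  73  72  73  73  74  74  71  72
  72  74  74  72  73  73  72  73  72  72  74  74  73  73  72  74  72  72
  74  73  74  80  97 112 116 117 116 114 116 117 117 118 119 116 113 112
 114 115 116]
deck front [[0.7456 0.009  0.006 ]
 [0.4687 0.0217 0.006 ]]
yaw heater -y dir -2.622959734655577
lip [[0.7404 0.1283 0.0155]
 [0.488  0.14   0.0155]]
-2.6677437204488927
xaxis [0.04576329 0.99895231 0.        ] gap 0.11898632727775453
lip centres [[0.6042 0.1415 0.0155]
 [0.6055 0.1574 0.0155]
 [0.6066 0.1733 0.0155]] 0.2803403601783018
[[0.7656 0.009  0.006 ]]
[[0.4291 0.0212 0.006 ]]
guard corners [[ 0.6339 -0.1854  0.004 ]
 [ 0.6191 -0.2625  0.004 ]
 [ 0.4629 -0.2358  0.004 ]
 [ 0.4773 -0.1578  0.004 ]] [ 0.54831673 -0.21035074  0.004     ]
```

The top view shows the heater at the left, with the dial near (155,278), the flap lip near (229,230) and the guard centred near (381,258). Guard +x already faces the heater. I'll raise the arm and go over to the dial.

```bash
python3 -m crank '[[0,0,-0.04,0],[0,0,-0.04,0],[0,0,-0.04,0],[0.0316,0.0259,0,0],[0.0316,0.0259,0,0]]' && python3 -m crank '[[0.0316,0.0259,0,0],[0.0316,0.0259,0,0],[0.0316,0.0259,0,0],[0.0316,0.0259,0,0],[0.0316,0.0259,0,0]]'
```

```text
time_s: 0.57
tcp_pos: [0.2667, -0.4989, 0.3199]
ee_rot: [[-0.385, 0.923, 0.004], [0.923, 0.385, -0.004], [-0.005, 0.002, -1.0]]
wrist_force: [1.3, 1.2, -1.2]
gripper_width: 0.999
time_s: 0.98
tcp_pos: [0.3237, -0.2998, 0.3175]
ee_rot: [[-0.388, 0.922, -0.0], [0.922, 0.388, 0.0], [0.0, 0.0, -1.0]]
wrist_force: [1.4, -0.1, -0.3]
gripper_width: 0.998
```

```bash
python3 -m crank '[[0.0316,0.0259,0,0],[0.0316,0.0259,0,0],[0.0316,0.0259,0,0],[0.0316,0.0259,0,0],[0.0316,0.0259,0,0]]' && python3 -m crank '[[0.0316,0.0259,0,0],[0.0316,0.0259,0,0],[0.0316,0.0259,0,0],[0.0316,0.0259,0,0],[0.0316,0.0259,0,0]]' && python3 -m crank '[[0.0316,0.0259,0,0],[0.0316,0.0259,0,0],[0.0316,0.0259,0,0],[0,0,0,0],[0,0,0,0]]'
```

```text
time_s: 1.4
tcp_pos: [0.3815, -0.1039, 0.3179]
ee_rot: [[-0.388, 0.922, 0.001], [0.922, 0.388, 0.0], [-0.0, 0.001, -1.0]]
wrist_force: [0.6, -0.2, -0.8]
gripper_width: 1.001
time_s: 1.82
tcp_pos: [0.4396, 0.0922, 0.3179]
ee_rot: [[-0.389, 0.921, 0.0], [0.921, 0.389, 0.0], [0.0, 0.0, -1.0]]
wrist_force: [1.0, -0.6, 1.0]
gripper_width: 0.999
time_s: 2.23
tcp_pos: [0.4745, 0.2094, 0.3162]
ee_rot: [[-0.391, 0.921, -0.003], [0.921, 0.391, -0.002], [-0.001, -0.003, -1.0]]
wrist_force: [-0.8, -0.2, -0.2]
gripper_width: 1.0
```

```bash
cat >> h.py <<'E'
def snap(n,tag):
    from station import sense,capture
    s=sense();c=capture(n);c['s']={k:s[k] for k in('tcp_pos','ee_rot','wrist_force','gripper_width','time_s')}
    if n=='wrist':
        T=np.eye(4);T[:3,:3]=s['ee_rot'];T[:3,3]=s['tcp_pos'];c['world_from_camera']=T@c['hand_eye']
    pickle.dump(c,open(f'pics/{tag}.pkl','wb'));cv2.imwrite(f'pics/{tag}.png',c['pixels'][:,:,::-1]);return c
def fcast(c,uv,z):
    uv=np.atleast_2d(uv).astype(float);T=c['world_from_camera']
    q=(uv-[c['cx'],c['cy']]);r=np.linalg.norm(q,axis=1)+1e-9;th=r/c['fx']
    d=np.c_[q/r[:,None]*np.sin(th)[:,None],np.cos(th)]@T[:3,:3].T
    o=T[:3,3];return o+d*((z-o[2])/d[:,2])[:,None]
def fproj(c,P):
    T=c['world_from_camera'];p=(np.atleast_2d(P)-T[:3,3])@T[:3,:3]
    th=np.arctan2(np.hypot(p[:,0],p[:,1]),p[:,2]);return c['fx']*th[:,None]*p[:,:2]/np.hypot(p[:,0],p[:,1])[:,None]+[c['cx'],c['cy']]
E
python3 - <<'E'
from h import *
c=snap('wrist','w1');print(c['s'])
print(fproj(c,[.4893,.2594,.137]))
t=snap('top','t1');crop(t['pixels'],110,110,300,320,2.8,'pics/t1c.png')
E
```

```text
{'tcp_pos': array([0.47454932, 0.20938582, 0.31620812]), 'ee_rot': array([[-3.90731850e-01,  9.20501098e-01, -2.51994014e-03],
       [ 9.20504320e-01,  3.90728366e-01, -1.77202780e-03],
       [-6.46541436e-04, -3.01200349e-03, -9.99995255e-01]]), 'wrist_force': array([-0.84021647, -0.24915009, -0.19767691]), 'gripper_width': 1.0001953672176418, 'time_s': 2.2333}
[[360.78894206 238.22115143]]
```

View pics/w1.png

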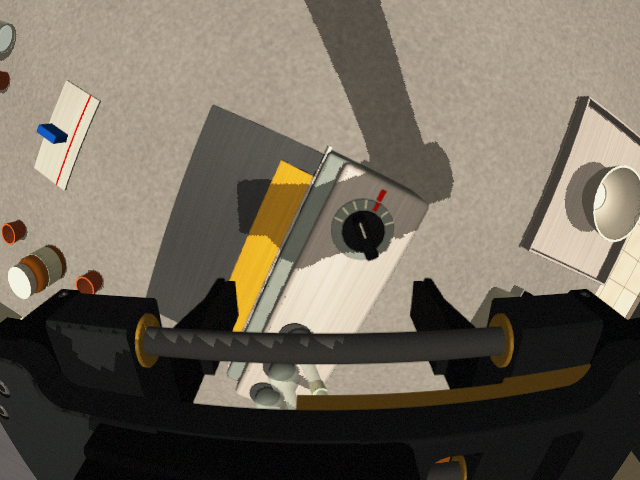

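```bash
python3 - <<'E'
from h import *
c=load('w1')
crop(c['pixels'],315,175,415,275,6,'pics/w1c.png')
E
```

```text
(no output)
```

View pics/w1c.png

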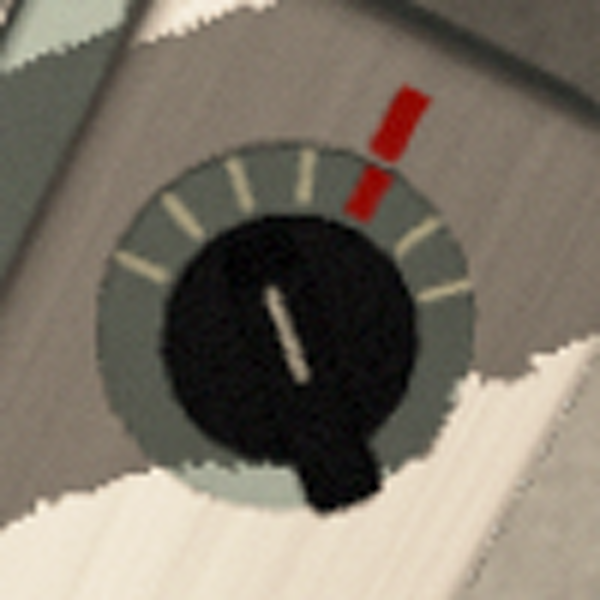

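```bash
python3 - <<'E'
from h import *
c=load('w1');k=lambda x,y:(315+(x+.5)/6-.5,175+(y+.5)/6-.5)
A=fcast(c,[k(270,288),k(302,380)],.144);print(A);d=A[0]-A[1];print('pointer deg',np.degrees(np.arctan2(d[1],d[0])))
C=fcast(c,[k(286,325)],.114);print('disc centre',C)
M=fcast(c,[k(140,265),k(182,215),k(240,185),k(307,177),k(370,195)],.114)-C
print(np.degrees(np.arctan2(M[:,1],M[:,0])))
R=fcast(c,[k(415,90),k(382,155)],.112);print('redline',R,np.degrees(np.arctan2(*(R[0]-R[1])[[1,0]])))
B=fcast(c,[k(343,500),k(345,430)],.144);print('bar end',B)
E
```

```text
[[0.4729516  0.24982862 0.144     ]
 [0.48558473 0.26162929 0.144     ]]
pointer deg -136.951311445209
disc centre [[0.48453326 0.26143039 0.114     ]]
[ -89.84107618 -113.78500381 -138.01734428 -163.3204534   172.09666188]
redline [[0.43566663 0.26517639 0.112     ]
 [0.44894997 0.26468838 0.112     ]] 177.89599319140314
bar end [[0.50263988 0.27749869 0.144     ]
 [0.49086734 0.27230323 0.144     ]]
```

```bash
python3 -m crank '[[0.0215,0.0154,0,0],[0.0214,0.0153,0,0],[0,0,0.038,-0.115],[0,0,0.038,-0.115],[0,0,0.03,-0.115]]' && python3 -m crank '[[0,0,0,0],[0,0,0,0]]' 0.05
python3 - <<'E'
from h import *
c=snap('wrist','w2');print(c['s'])
crop(c['pixels'],240,180,440,340,4,'pics/w2c.png')
E
```

```text
time_s: 2.75
tcp_pos: [0.4853, 0.2576, 0.21]
ee_rot: [[-0.68, 0.733, -0.001], [0.733, 0.68, 0.0], [0.001, -0.001, -1.0]]
wrist_force: [0.5, 0.1, -0.4]
gripper_width: 1.002
time_s: 2.92
tcp_pos: [0.4861, 0.2574, 0.2118]
ee_rot: [[-0.674, 0.739, -0.001], [0.739, 0.674, -0.002], [-0.001, -0.002, -1.0]]
wrist_force: [0.5, 0.1, 1.3]
gripper_width: 0.92
{'tcp_pos': array([0.48613072, 0.25744188, 0.21178364]), 'ee_rot': array([[-6.74147254e-01,  7.38596299e-01, -9.93236484e-04],
       [ 7.38596401e-01,  6.74144462e-01, -2.14492785e-03],
       [-9.14650900e-04, -2.17959812e-03, -9.99997206e-01]]), 'wrist_force': array([0.50464413, 0.09915766, 1.26238786]), 'gripper_width': 0.9197122510642828, 'time_s': 2.9167}
```

View pics/w2.png

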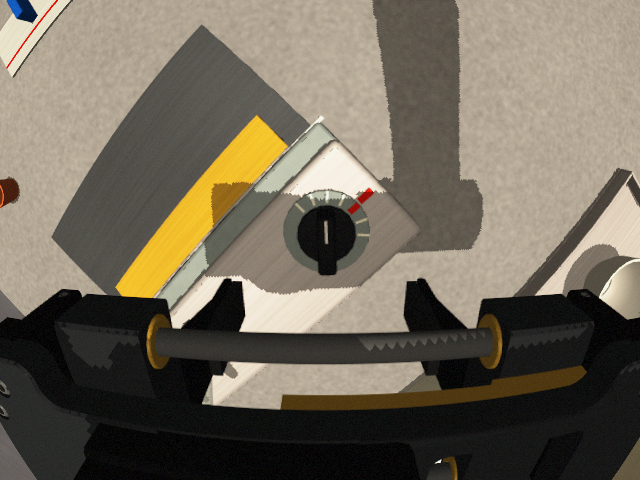

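View pics/w2c.png

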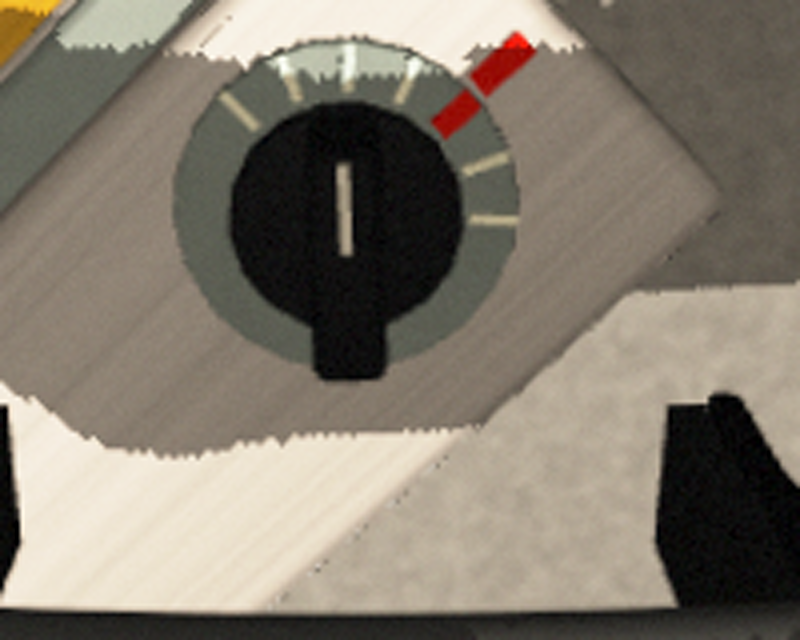

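```bash
python3 - <<'E'
from h import *
c=load('w2');k=lambda x,y:(240+(x+.5)/4-.5,180+(y+.5)/4-.5)
C=fcast(c,[k(346,204)],.114)[0];A=fcast(c,[k(343,165),k(346,255)],.144);d=A[0]-A[1]
E=fcast(c,[k(314,375),k(384,375)],.144)
print(C,A,np.degrees(np.arctan2(d[1],d[0])),E,np.linalg.norm(E[0]-E[1]))
R=c['s']['ee_rot'];p=c['s']['tcp_pos']
for q in(C,A.mean(0),E.mean(0)):print('tool delta',R.T@(q-p))
R2=fcast(c,[k(520,42),k(440,132)],.112);e=R2[0]-C;print(np.degrees(np.arctan2(e[1],e[0])),R2)
E
```

```text
[0.48475698 0.26122459 0.114     ] [[0.47330016 0.24976647 0.144     ]
 [0.48543743 0.2615878  0.144     ]] -135.75551142931496 [[0.50695999 0.27315693 0.144     ]
 [0.49814263 0.28285243 0.144     ]] 0.01310529035110153
tool delta [0.00380944 0.00174858 0.09777662]
tool delta [ 0.00331709 -0.00603629  0.06779395]
tool delta [0.00417971 0.02613823 0.06772303]
176.04533618872557 [[0.43735539 0.26450155 0.112     ]
 [0.46144889 0.26539005 0.112     ]]
```

```bash
python3 -m crank '[[0.0038,0.0022,0,0],[0,0,0.03,-0.03],[0,0,0.03,0],[0,0,0.0315,0],[0,0,0,0]]' && python3 -m crank '[[0,0,0,0],[0,0,0,0],[0,0,0,0],[0,0,0,0],[0,0,0,0]]' 0.0 && python3 -m crank '[[0,0,0,0],[0,0,0,0]]'
```

```text
time_s: 3.38
tcp_pos: [0.4829, 0.2618, 0.1168]
ee_rot: [[-0.697, 0.717, -0.006], [0.717, 0.697, -0.004], [0.002, -0.007, -1.0]]
wrist_force: [-0.2, -0.9, -1.4]
gripper_width: 0.592
time_s: 3.8
tcp_pos: [0.4861, 0.264, 0.122]
ee_rot: [[-0.699, 0.715, 0.002], [0.715, 0.699, 0.002], [-0.0, 0.003, -1.0]]
wrist_force: [1.0, -0.7, -0.4]
gripper_width: 0.281
time_s: 3.97
tcp_pos: [0.4855, 0.2635, 0.1208]
ee_rot: [[-0.699, 0.715, 0.001], [0.715, 0.699, 0.001], [-0.0, 0.001, -1.0]]
wrist_force: [0.1, 0.1, 0.5]
gripper_width: 0.133
```

```bash
python3 -m crank '[[0,0,0,0],[0,0,0,0],[0,0,0,0]]'; python3 - <<'E'
from h import *
c=snap('wrist','w3');print(c['s'])
crop(c['pixels'],220,180,440,340,3.6,'pics/w3c.png')
E
```

```text
time_s: 4.22
tcp_pos: [0.4853, 0.2633, 0.1202]
ee_rot: [[-0.699, 0.715, -0.0], [0.715, 0.699, -0.0], [-0.0, -0.0, -1.0]]
wrist_force: [-0.6, -0.3, -0.5]
gripper_width: 0.007
{'tcp_pos': array([0.48530166, 0.26333337, 0.12019405]), 'ee_rot': array([[-6.98852753e-01,  7.15265556e-01, -1.20348636e-04],
       [ 7.15265566e-01,  6.98852738e-01, -1.46407603e-04],
       [-2.06143421e-05, -1.88398592e-04, -9.99999982e-01]]), 'wrist_force': array([-0.64260764, -0.25240066, -0.54931451]), 'gripper_width': 0.007236056687121668, 'time_s': 4.2167}
```

View pics/w3c.png

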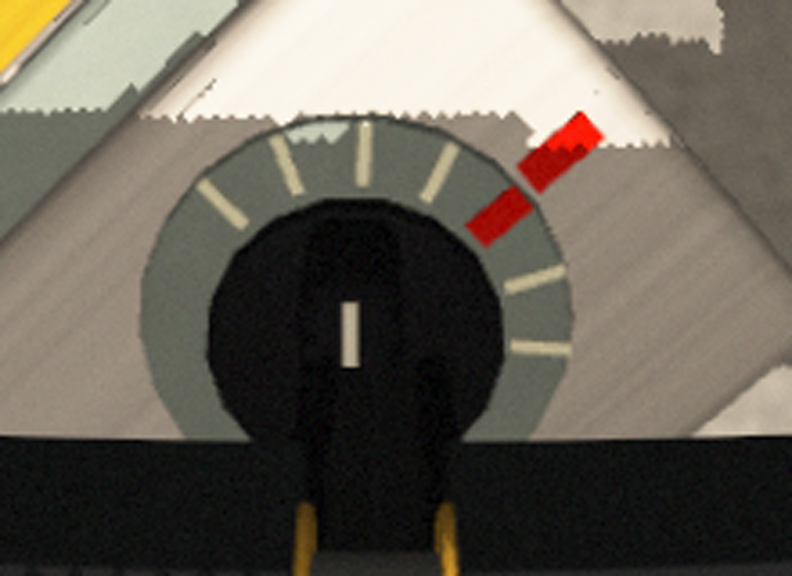

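```bash
python3 - <<'E'
from h import *
c=load('w3');D=c['depth']
np.set_printoptions(linewidth=200,precision=3,suppress=True)
print(D[200:340:8,270:380:6])
t=load('top0');T=t['world_from_camera']
for (u,v) in[(155,278),(152,275),(157,281),(165,285),(145,270),(175,240)]:
    z=t['depth'][v,u];p=T@[(u-t['cx'])/t['fx']*z,(v-t['cy'])/t['fy']*z,z,1];print(u,v,p[:3])
crop(c['pixels'],0,0,640,480,1.2,'pics/w3f.png')
s=snap('scene','s3');crop(s['pixels'],330,80,530,230,4,'pics/s3c.png')
E
```

```text
[[0.215 0.211 0.211 0.211 0.211 0.21  0.21  0.211 0.21  0.211 0.211 0.211 0.212 0.211 0.211 0.21  0.21  0.211 0.21 ]
 [0.214 0.213 0.212 0.212 0.214 0.211 0.211 0.212 0.213 0.212 0.212 0.213 0.212 0.211 0.212 0.211 0.212 0.213 0.211]
 [0.214 0.214 0.213 0.214 0.211 0.209 0.207 0.208 0.207 0.208 0.208 0.208 0.209 0.214 0.214 0.215 0.    0.213 0.212]
 [0.215 0.215 0.211 0.209 0.208 0.208 0.208 0.207 0.208 0.209 0.208 0.209 0.208 0.208 0.21  0.214 0.214 0.215 0.214]
 [0.217 0.21  0.209 0.211 0.209 0.209 0.21  0.211 0.21  0.21  0.21  0.209 0.21  0.21  0.21  0.21  0.216 0.218 0.217]
 [0.212 0.211 0.213 0.211 0.211 0.207 0.202 0.204 0.204 0.204 0.204 0.206 0.212 0.211 0.21  0.211 0.212 0.218 0.218]
 [0.213 0.213 0.213 0.207 0.204 0.205 0.194 0.19  0.191 0.19  0.196 0.205 0.205 0.21  0.214 0.214 0.214 0.213 0.221]
 [0.215 0.216 0.208 0.206 0.206 0.205 0.179 0.178 0.177 0.178 0.182 0.206 0.206 0.207 0.206 0.214 0.213 0.    0.221]
 [0.216 0.216 0.206 0.207 0.208 0.208 0.176 0.175 0.175 0.175 0.176 0.207 0.208 0.208 0.207 0.218 0.217 0.216 0.216]
 [0.218 0.218 0.209 0.21  0.208 0.21  0.177 0.1
[... 474 characters left out ...]
55 0.183 0.155 0.156 0.153 0.097 0.097 0.097 0.096 0.096 0.095]
 [0.092 0.092 0.092 0.092 0.092 0.091 0.146 0.148 0.15  0.183 0.148 0.148 0.145 0.092 0.092 0.093 0.092 0.092 0.091]
 [0.087 0.087 0.088 0.088 0.088 0.088 0.093 0.142 0.143 0.184 0.142 0.143 0.093 0.089 0.088 0.089 0.088 0.088 0.087]
 [0.084 0.083 0.085 0.085 0.085 0.083 0.088 0.136 0.135 0.186 0.137 0.137 0.088 0.085 0.085 0.084 0.085 0.085 0.085]
 [0.081 0.081 0.082 0.081 0.08  0.082 0.089 0.09  0.089 0.09  0.09  0.089 0.089 0.082 0.081 0.081 0.081 0.081 0.081]]
155 278 [0.489 0.254 0.141]
152 275 [0.495 0.26  0.142]
157 281 [0.483 0.248 0.144]
165 285 [0.476 0.242 0.115]
145 270 [0.504 0.275 0.141]
175 240 [0.57  0.235 0.094]
```

View pics/w3f.png

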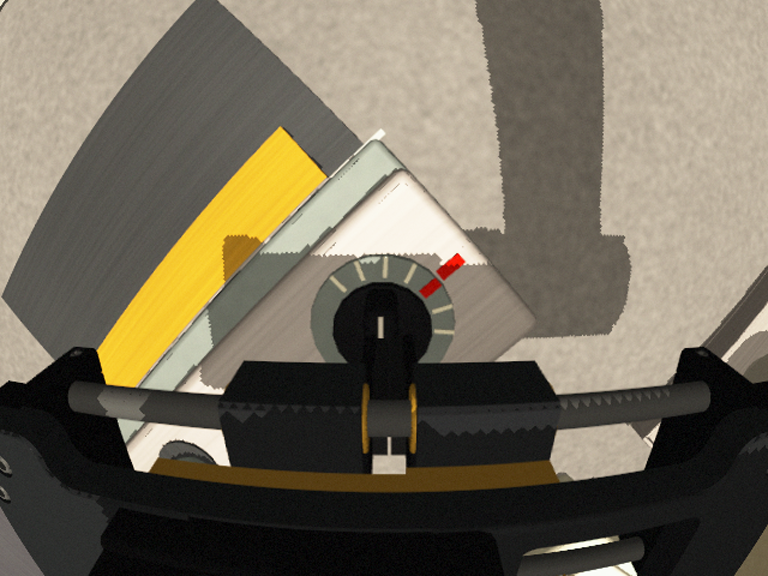

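View pics/s3c.png

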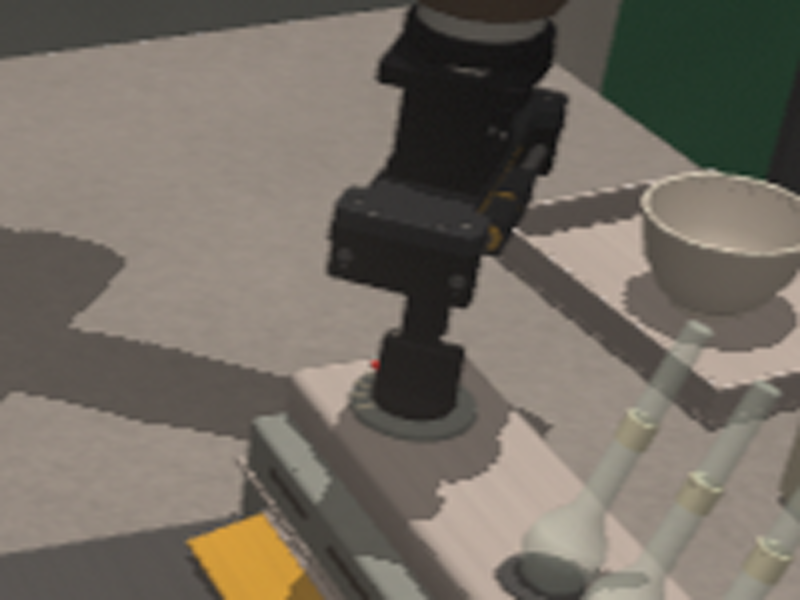

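```bash
python3 - <<'E'
from h import *
np.set_printoptions(linewidth=200,precision=3,suppress=True)
for n in('w1','w2','w3'):
    c=load(n);D=c['depth'];v,u=np.mgrid[0:480,0:640]
    # depth along the axis, equidistant fisheye
    q=np.stack([u-c['cx'],v-c['cy']],-1);r=np.linalg.norm(q,axis=-1)+1e-9;th=r/c['fx']
    P=np.concatenate([q/r[...,None]*np.tan(th)[...,None],np.ones((480,640,1))],-1)*D[...,None]
    T=c['hand_eye'];X=P@T[:3,:3].T+T[:3,3]
    m=(D>0)&(X[...,2]>-.07)&(abs(X[...,0])<.07)&(abs(X[...,1])<.04)
    if n!='w3': m&=X[...,2]<.03
    Y=X[m];o=np.argsort(-Y[:,2]);print(n,len(Y));print(Y[o][:8])
    for z in np.arange(-.065,.03,.005):
        k=(Y[:,2]>z)&(Y[:,2]<z+.005)
        if k.sum():print('%.3f'%z,k.sum(),'x',Y[k,0].min(),Y[k,0].max(),'y',Y[k,1].min(),Y[k,1].max())
E
```

```text
w1 3754
[[-0.049 -0.012 -0.024]
 [-0.042 -0.008 -0.025]
 [ 0.053 -0.012 -0.025]
 [ 0.052 -0.011 -0.025]
 [-0.042  0.006 -0.025]
 [-0.042 -0.    -0.025]
 [ 0.052 -0.012 -0.025]
 [-0.049 -0.012 -0.025]]
-0.065 427 x -0.05410371061045342 0.057359080742688376 y -0.013014728432055311 -0.003781024340315353
-0.060 398 x -0.053274018125226516 0.05626740762807207 y -0.012799043836603227 -0.0007916724700914313
-0.055 515 x -0.052370267648283605 0.056367382678052955 y -0.012898548643863042 0.002781557056049211
-0.050 437 x -0.050967689468783314 0.05412054974916637 y -0.012815004657444104 0.005768351228681967
-0.045 414 x -0.05097640124740123 0.053890637721400056 y -0.013022333965874336 0.008839328835833576
-0.040 400 x -0.051195233240484514 0.05414441719341723 y -0.012702062199958258 0.008887727130989356
-0.035 360 x -0.051334009222726434 0.05415854441565239 y -0.012531022128317693 0.008887786093717473
-0.030 281 x -0.050791926400375206 0.05424264732933726 y -0.012840639917982413 0.00905197781182955
-0.025 2 x -0.049212616848405874 -0.04229440040874555 y -0.011765365865043648 -0.007734971940754
[... 2498 characters left out ...]
78555148054
-0.005 73 x -0.008148799379340205 0.005163446725480449 y -0.021438598317637447 -0.01878184493021895
-0.000 1394 x -0.02435644505680545 0.0218213600341019 y -0.02251206847278605 0.017461083797708582
0.005 1254 x -0.025274101856568365 0.022046888040183413 y -0.022677849989623515 0.018163494439523517
0.010 4404 x -0.03695885218477426 0.03463243482722489 y -0.034188873409225884 0.02181325595686147
0.015 9524 x -0.06999891738795737 0.0699990870251554 y -0.039996958599947965 0.02535799697166012
0.020 1175 x -0.06984252734365161 0.06999221043656305 y -0.03993524203155803 0.025449790262185093
0.025 55 x -0.06608819829104014 0.06672819795760915 y -0.03987078237383933 -0.005932959129591561
```

The fingers closed to 0.6 mm with no contact. The wrist depth shows the real fingertips about 25 mm short of the reported TCP, just above the bar top at (318,264). I'll reopen, recentre and go 25 mm lower in small steps, watching the force.

```bash
python3 -m crank '[[0,0,-0.005,0],[-0.003,0,0,0],[0,0,0,0],[0,0,0,0],[0,0,0,0]]' 0.045 && python3 -m crank '[[0,0,0,0],[0,0,0,0],[0,0,0.006,0],[0,0,0.006,0],[0,0,0,0]]' && python3 -m crank '[[0,0,0.005,0],[0,0,0.005,0],[0,0,0,0]]' && python3 -m crank '[[0,0,0.004,0],[0,0,0.003,0],[0,0,0,0]]'
```

```text
time_s: 4.73
tcp_pos: [0.4874, 0.2611, 0.1252]
ee_rot: [[-0.699, 0.715, -0.0], [0.715, 0.699, -0.0], [0.0, -0.0, -1.0]]
wrist_force: [-0.4, 0.6, 0.5]
gripper_width: 0.297
time_s: 5.15
tcp_pos: [0.4864, 0.2605, 0.1114]
ee_rot: [[-0.699, 0.716, -0.003], [0.716, 0.699, -0.002], [0.001, -0.003, -1.0]]
wrist_force: [-1.1, 0.4, -0.8]
gripper_width: 0.512
time_s: 5.4
tcp_pos: [0.4867, 0.2607, 0.1019]
ee_rot: [[-0.699, 0.715, -0.002], [0.715, 0.699, -0.001], [0.0, -0.002, -1.0]]
wrist_force: [-0.2, -0.6, 0.4]
gripper_width: 0.515
time_s: 5.65
tcp_pos: [0.4871, 0.261, 0.0955]
ee_rot: [[-0.699, 0.715, -0.001], [0.715, 0.699, -0.001], [0.0, -0.001, -1.0]]
wrist_force: [0.5, -0.0, -0.9]
gripper_width: 0.517
```

```bash
python3 -m crank '[[0,0,0,0],[0,0,0,0],[0,0,0,0],[0,0,0,0],[0,0,0,0]]' 0 && python3 -m crank '[[0,0,0,0],[0,0,0,0],[0,0,0,0]]'; python3 - <<'E'
from h import *
c=snap('wrist','w4');print(c['s'])
crop(c['pixels'],220,180,440,340,3.6,'pics/w4c.png')
E
```

```text
time_s: 6.07
tcp_pos: [0.4875, 0.2613, 0.0964]
ee_rot: [[-0.699, 0.715, 0.0], [0.715, 0.699, 0.0], [-0.0, 0.0, -1.0]]
wrist_force: [-1.0, -0.4, -1.1]
gripper_width: 0.222
time_s: 6.32
tcp_pos: [0.4877, 0.261, 0.0964]
ee_rot: [[-0.699, 0.715, 0.0], [0.715, 0.699, -0.0], [-0.0, 0.0, -1.0]]
wrist_force: [1.4, -1.3, -0.3]
gripper_width: 0.159
{'tcp_pos': array([0.48766971, 0.26104793, 0.09640024]), 'ee_rot': array([[-6.98906281e-01,  7.15213149e-01,  4.03005562e-04],
       [ 7.15213158e-01,  6.98906372e-01, -1.45570745e-04],
       [-3.85777266e-04,  1.86494573e-04, -9.99999908e-01]]), 'wrist_force': array([ 1.3676197 , -1.2636001 , -0.32214625]), 'gripper_width': 0.15868488196873798, 'time_s': 6.3167}
```

View pics/w4c.png

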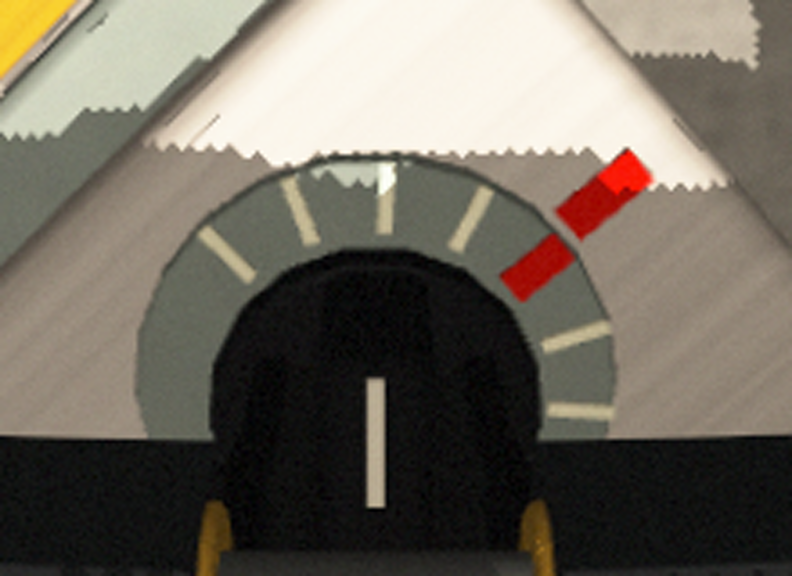

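```bash
python3 -m crank '[[0,0,0,0.1],[0,0,0,0.1],[0,0,0,0],[0,0,0,0]]' && python3 -m crank '[[0,0,0,0.1],[0,0,0,0.1],[0,0,0,0],[0,0,0,0]]'
```

```text
time_s: 6.7
tcp_pos: [0.4875, 0.2613, 0.0964]
ee_rot: [[-0.545, 0.839, 0.0], [0.839, 0.545, 0.0], [0.0, 0.0, -1.0]]
wrist_force: [-0.7, 0.0, 1.3]
gripper_width: 0.163
time_s: 7.03
tcp_pos: [0.4873, 0.2617, 0.0964]
ee_rot: [[-0.369, 0.929, 0.0], [0.929, 0.369, 0.001], [0.001, 0.0, -1.0]]
wrist_force: [-1.0, 0.7, 2.1]
gripper_width: 0.157
```

```bash
python3 -m crank '[[0,0,0,0.106],[0,0,0,0.106],[0,0,0,0.106],[0,0,0,0.106],[0,0,0,0]]' && python3 -m crank '[[0,0,0,0],[0,0,0,0]]'; python3 - <<'E'
from h import *
c=snap('wrist','w5');print(c['s'])
crop(c['pixels'],220,180,440,340,3.6,'pics/w5c.png')
E
```

```text
time_s: 7.45
tcp_pos: [0.4873, 0.2624, 0.0964]
ee_rot: [[0.049, 0.999, 0.0], [0.999, -0.049, 0.002], [0.002, 0.0, -1.0]]
wrist_force: [-3.3, 4.0, 1.5]
gripper_width: 0.159
time_s: 7.62
tcp_pos: [0.4873, 0.2623, 0.0964]
ee_rot: [[0.045, 0.999, 0.0], [0.999, -0.045, 0.002], [0.002, 0.0, -1.0]]
wrist_force: [-3.5, 4.1, 2.0]
gripper_width: 0.159
{'tcp_pos': array([0.48726265, 0.26234584, 0.09639155]), 'ee_rot': array([[ 4.48224509e-02,  9.98994927e-01,  2.90701325e-04],
       [ 9.98993112e-01, -4.48229268e-02,  1.91518545e-03],
       [ 1.92629064e-03,  2.04565315e-04, -9.99998124e-01]]), 'wrist_force': array([-3.53246423,  4.09649215,  1.96817897]), 'gripper_width': 0.15870796554883787, 'time_s': 7.6167}
```

View pics/w5c.png

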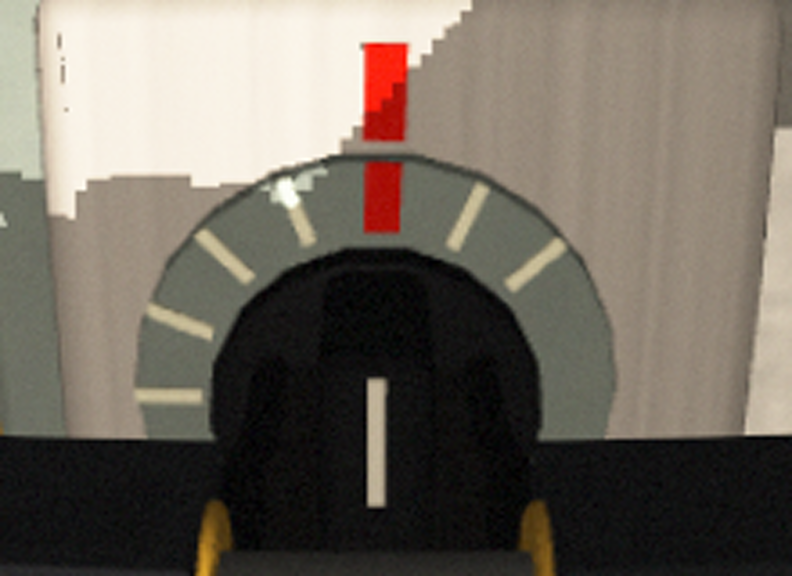

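```bash
python3 -m crank '[[0,0,0,0.03],[0,0,0,0],[0,0,0,0]]'; python3 - <<'E'
from h import *
c=snap('wrist','w6')
crop(c['pixels'],220,180,440,340,3.6,'pics/w6c.png')
p=c['pixels'].astype(int);m=(p[...,0]>120)&(p[...,1]<50)
for v in range(190,246,6):
    u=np.nonzero(m[v,300:350])[0]
    if len(u):print(v,300+u.mean())
w=(p.min(2)>110)
for v in range(285,322,6):
    u=np.nonzero(w[v,315:335])[0]
    if len(u):print('ptr',v,315+u.mean())
g=(p[...,1]-p[...,0]>-2)&(p.min(2)>50)
E
```

```text
time_s: 7.92
tcp_pos: [0.4873, 0.2624, 0.0964]
ee_rot: [[0.075, 0.997, 0.0], [0.997, -0.075, 0.002], [0.002, 0.0, -1.0]]
wrist_force: [-3.8, 4.9, 2.5]
gripper_width: 0.156
196 323.5
202 324.0
208 324.0
214 324.0
226 324.0
232 324.0
238 324.0
ptr 285 324.0
ptr 291 324.0
ptr 297 324.0
ptr 303 324.0
ptr 309 324.0
ptr 315 324.0
```

View pics/w6c.png

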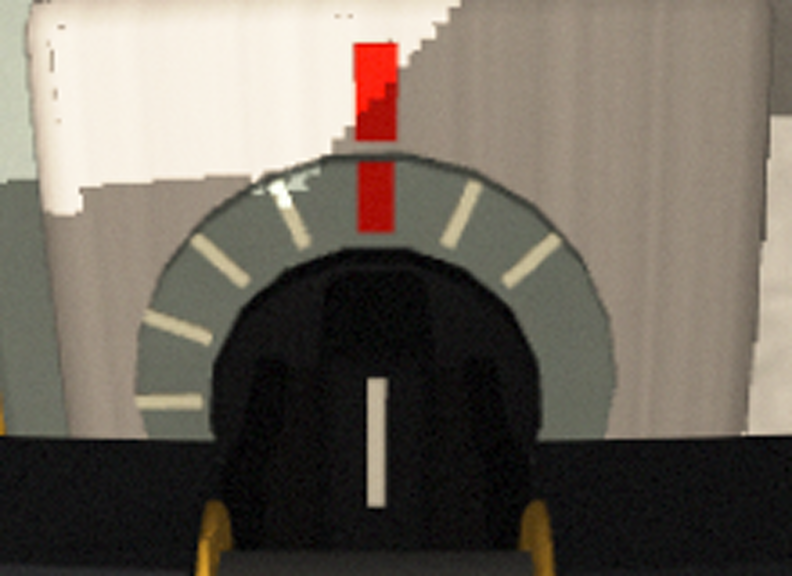

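The pointer and red mark are collinear, both at column 324. I'll release, rise and turn towards the guard.

```bash
python3 -m crank '[[0,0,0,0],[0,0,0,0],[0,0,0,0],[0,0,0,0],[0,0,0,0]]' 0.05 && python3 -m crank '[[0,0,0,0],[0,0,-0.02,0],[0,0,-0.03,0],[0,0,-0.035,0],[0,0,-0.035,0]]'; python3 - <<'E'
from h import *
c=snap('wrist','w7')
crop(c['pixels'],220,140,440,300,3.6,'pics/w7c.png')
t=load('top0')
for n,u,v,z in[('washcap1',487,192,.2),('washcap2',505,239,.2),('cupc',466,282,.036),('jar',377,149,.1),('cup',415,172,.036),('cup',333,162,.036)]:print(n,cast(t,(u,v),z).round(3))
E
```

```text
time_s: 8.38
tcp_pos: [0.4874, 0.2608, 0.096]
ee_rot: [[0.079, 0.997, -0.0], [0.997, -0.079, -0.001], [-0.001, -0.0, -1.0]]
wrist_force: [0.2, 0.1, -0.3]
gripper_width: 0.455
time_s: 8.8
tcp_pos: [0.4871, 0.2606, 0.2172]
ee_rot: [[0.08, 0.997, -0.001], [0.997, -0.08, -0.001], [-0.001, -0.001, -1.0]]
wrist_force: [0.3, 0.9, 0.1]
gripper_width: 0.577
washcap1 [[ 0.665 -0.384  0.2  ]]
washcap2 [[ 0.577 -0.416  0.2  ]]
cupc [[ 0.499 -0.391  0.036]]
jar [[ 0.775 -0.187  0.1  ]]
cup [[ 0.743 -0.28   0.036]]
cup [[ 0.762 -0.095  0.036]]
```

View pics/w7c.png

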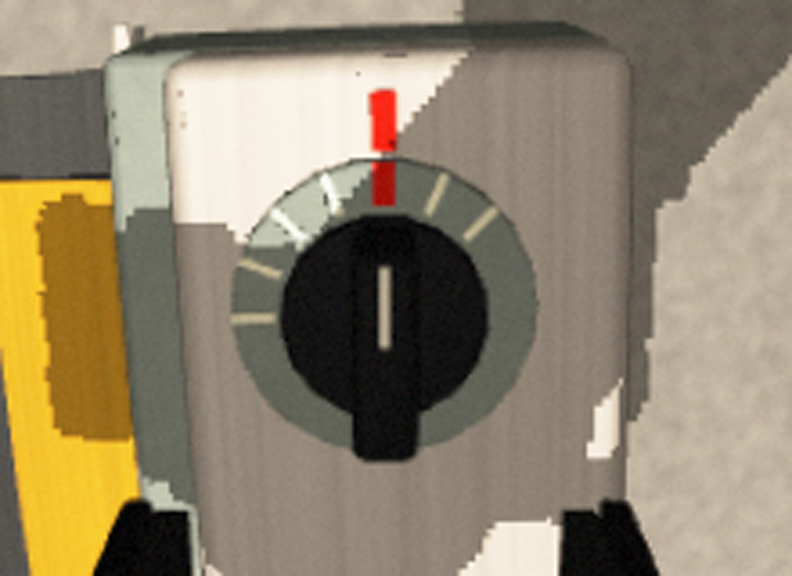

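Dial is still on the mark after release. Now to the guard.

```bash
python3 -m crank '[[0,0,-0.03,-0.12],[0,0,-0.02,-0.12],[0,0,0,-0.12],[0,0,0,-0.12],[0,0,0,-0.12]]' && python3 -m crank '[[0,0,0,-0.12],[0,0,0,-0.12],[0,0,0,-0.12],[0,0,0,-0.12],[0,0,0,-0.12]]' && python3 -m crank '[[0,0,0,-0.12],[0,0,0,-0.12],[0,0,0,-0.02],[-0.012,-0.038,0,0],[-0.012,-0.038,0,0]]' && python3 -m crank '[[-0.012,-0.038,0,0],[-0.012,-0.038,0,0],[-0.012,-0.038,0,0],[-0.012,-0.038,0,0],[-0.012,-0.038,0,0]]'&& python3 -m crank '[[-0.012,-0.038,0,0],[-0.012,-0.038,0,0],[-0.012,-0.038,0,0],[0,0,0,0],[0,0,0,0]]'
python3 - <<'E'
from h import *
c=snap('wrist','w8');print(c['s'])
E
```

```text
time_s: 9.27
tcp_pos: [0.4874, 0.2612, 0.2665]
ee_rot: [[-0.502, 0.865, 0.001], [0.865, 0.502, 0.001], [0.0, 0.001, -1.0]]
wrist_force: [-0.2, -0.0, -0.2]
gripper_width: 0.578
time_s: 9.68
tcp_pos: [0.4874, 0.261, 0.266]
ee_rot: [[-0.903, 0.43, -0.0], [0.43, 0.903, -0.0], [0.0, -0.0, -1.0]]
wrist_force: [-0.6, -0.0, -0.2]
gripper_width: 0.572
time_s: 10.1
tcp_pos: [0.4964, 0.1823, 0.2656]
ee_rot: [[-0.982, 0.189, -0.001], [0.189, 0.982, -0.001], [0.001, -0.001, -1.0]]
wrist_force: [1.2, -0.2, -0.2]
gripper_width: 0.577
time_s: 10.52
tcp_pos: [0.5192, -0.0178, 0.2664]
ee_rot: [[-0.981, 0.192, 0.001], [0.192, 0.981, 0.0], [-0.001, 0.0, -1.0]]
wrist_force: [0.4, -0.0, 0.4]
gripper_width: 0.574
time_s: 10.93
tcp_pos: [0.5328, -0.1367, 0.2656]
ee_rot: [[-0.981, 0.196, -0.001], [0.196, 0.981, 0.0], [0.001, -0.0, -1.0]]
wrist_force: [-1.2, 0.9, 0.2]
gripper_width: 0.572
{'tcp_pos': array([ 0.53277718, -0.1367181 ,  0.26559383]), 'ee_rot': array([[-9.80647208e-01,  1.95780473e-01, -1.02937591e-03],
       [ 1.95780509e-01,  9.80647739e-01,  6.68435108e-05],
       [ 1.02254181e-03, -1.35981837e-04, -9.99999468e-01]]), 'wrist_force': array([-1.18989858,  0.87799187,  0.22260357]), 'gripper_width': 0.5723980816557772, 'time_s': 10.9333}
```

View pics/w8.png

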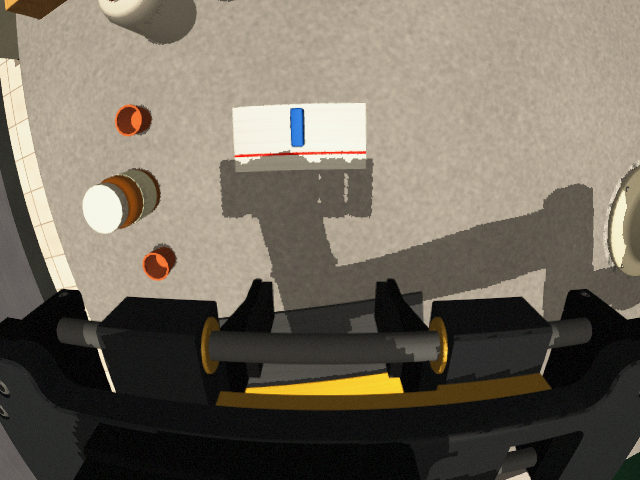

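```bash
cat > g.py <<'E'
from h import *
def rib(tag,z=.038,zl=.004):
    c=load(tag);H=hsv(c);R=c['s']['ee_rot'];p=c['s']['tcp_pos']
    m=((H[...,0]>100)&(H[...,0]<125)&(H[...,1]>140)&(H[...,2]>150)).astype(np.uint8)
    n,l,st,ce=cv2.connectedComponentsWithStats(m);i=1+np.argmax(st[1:,4]);ys,xs=np.nonzero(l==i)
    W=fcast(c,np.c_[xs,ys],z);X=(W-p)@R
    r=cv2.minAreaRect(X[:,:2].astype(np.float32)*1000);print('rib top rect tool mm',r)
    q=c['pixels'].astype(int);m=(q[...,0]>110)&(q[...,1]<60)&(q[...,2]<60)
    ys,xs=np.nonzero(m[:,:400]);k=(xs>220)&(ys<460);k&=(np.arange(len(k))>=0)
    W=fcast(c,np.c_[xs,ys][k],zl);X=((W-p)@R)[:,:2]
    vx,vy,x0,y0=cv2.fitLine((X*1000).astype(np.float32),cv2.DIST_HUBER,0,.01,.01).ravel()
    print('red line tool: angle deg',np.degrees(np.arctan(vy/vx)),'at',x0,y0,'x range',X[:,0].min(),X[:,0].max(),'n',len(X))
    return c
E
python3 - <<'E'
from g import *
rib('w8')
E
```

```text
rib top rect tool mm ((-28.392009735107422, -78.24990844726562), (12.246829986572266, 41.5664176940918), 0.5208757519721985)
red line tool: angle deg -1.209691 at -33.54497 -45.39925 x range -0.10728708068209658 0.051563990062523754 n 155
```

```bash
python3 -m crank '[[-0.015,-0.0385,0,0],[-0.015,-0.0385,0,0],[0,0,0.04,0],[0,0,0.04,0],[0,0,0.04,0]]' && python3 -m crank '[[0,0,0.04,0],[0,0,0.04,0],[0,0,0.03,0],[0,0,0,0],[0,0,0,0]]'
python3 - <<'E'
from g import *
c=snap('wrist','w9');print(c['s']);rib('w9')
E
```

```text
time_s: 11.4
tcp_pos: [0.5485, -0.215, 0.1455]
ee_rot: [[-0.982, 0.19, 0.003], [0.19, 0.982, 0.0], [-0.003, 0.001, -1.0]]
wrist_force: [-0.1, 0.3, -0.1]
gripper_width: 0.571
time_s: 11.82
tcp_pos: [0.5476, -0.2147, 0.0355]
ee_rot: [[-0.982, 0.188, -0.003], [0.188, 0.982, -0.0], [0.003, -0.001, -1.0]]
wrist_force: [0.9, 0.6, 0.1]
gripper_width: 0.573
{'tcp_pos': array([ 0.54757771, -0.21471473,  0.0354982 ]), 'ee_rot': array([[-9.82170789e-01,  1.87963243e-01, -3.21867844e-03],
       [ 1.87964601e-01,  9.82175796e-01, -1.22253420e-04],
       [ 3.13832890e-03, -7.25071347e-04, -9.99994813e-01]]), 'wrist_force': array([0.94988531, 0.61720503, 0.10019138]), 'gripper_width': 0.5730745054791141, 'time_s': 11.8167}Traceback (most recent call last):
  File "<stdin>", line 2, in <module>
  File "g.py", line 5, in rib
    n,l,st,ce=cv2.connectedComponentsWithStats(m);i=1+np.argmax(st[1:,4]);ys,xs=np.nonzero(l==i)
                                                      ~~~~~~~~~^^^^^^^^^^
    return _wrapfunc(a, 'argmax', axis=axis, out=out, **kwds)
    return bound(*args, **kwds)
ValueError: attempt to get argmax of an empty sequence
```

View pics/w9.png

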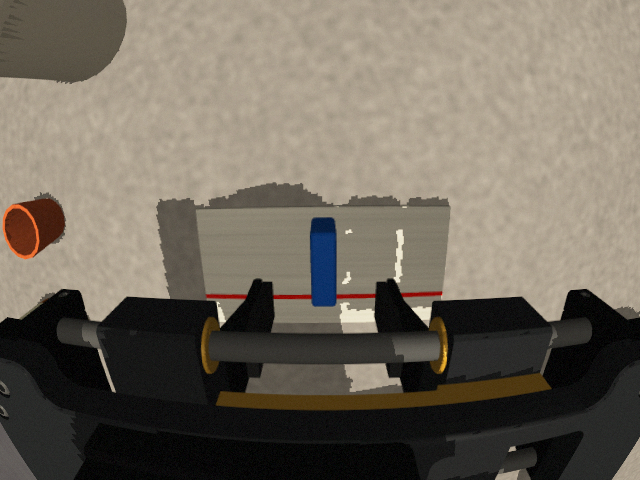

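```bash
sed -i 's/(H\[...,2\]>150)/(H[...,2]>90)/;s/q\[...,0\]>110/q[...,0]>100/' g.py; python3 - <<'E'
from g import *
c=rib('w9')
k=[(311,234),(336,234),(336,305),(312,305)]
print(((fcast(c,k,.038)-c['s']['tcp_pos'])@c['s']['ee_rot']*1000).round(1))
E
```

```text
rib top rect tool mm ((0.9642000198364258, -4.5360107421875), (42.57051086425781, 12.397459030151367), 89.49618530273438)
red line tool: angle deg -0.64457494 at -13.132756 28.531227 x range -0.06814125697581662 0.03498847887749744 n 389
[[ -5.1 -25.2  -2.5]
 [  8.  -25.2  -2.5]
 [  8.5  16.7  -2.5]
 [ -5.1  16.7  -2.5]]
```

```bash
python3 -m crank '[[0,-0.002,0,-0.01],[0,0,0.016,0],[0,0,0.016,0],[0,0,0.012,0],[0,0,0,0]]' && python3 -m crank '[[0,0,0.004,0],[0,0,0,0]]' && python3 -m crank '[[0,0,0,0],[0,0,0,0],[0,0,0,0],[0,0,0,0],[0,0,0,0]]' 0 && python3 -m crank '[[0,0,0,0],[0,0,0,0],[0,0,0,0]]'
```

```text
time_s: 12.28
tcp_pos: [0.5476, -0.2178, -0.0074]
ee_rot: [[-0.984, 0.18, 0.0], [0.18, 0.984, 0.0], [-0.0, 0.0, -1.0]]
wrist_force: [0.1, -0.2, 0.6]
gripper_width: 0.575
time_s: 12.45
tcp_pos: [0.5488, -0.2181, -0.0102]
ee_rot: [[-0.984, 0.18, 0.003], [0.18, 0.984, -0.0], [-0.003, 0.0, -1.0]]
wrist_force: [-1.1, -0.4, -0.5]
gripper_width: 0.574
time_s: 12.87
tcp_pos: [0.5477, -0.2179, -0.0115]
ee_rot: [[-0.984, 0.18, 0.0], [0.18, 0.984, -0.0], [-0.0, 0.0, -1.0]]
wrist_force: [0.9, -0.1, -0.4]
gripper_width: 0.282
time_s: 13.12
tcp_pos: [0.5475, -0.2179, -0.0117]
ee_rot: [[-0.984, 0.18, -0.0], [0.18, 0.984, 0.0], [0.0, -0.0, -1.0]]
wrist_force: [0.1, 0.6, 0.7]
gripper_width: 0.157
```

```bash
python3 -m crank '[[0,0,-0.02,0],[0,0,-0.02,0],[0,0,0,0],[0,0,0,0]]'
python3 - <<'E'
from g import *
c=snap('wrist','w10');print(c['s']);rib('w10',.078,.044)
E
```

```text
time_s: 13.45
tcp_pos: [0.5481, -0.2179, 0.0289]
ee_rot: [[-0.984, 0.18, 0.002], [0.18, 0.984, 0.0], [-0.002, 0.0, -1.0]]
wrist_force: [-0.8, -0.4, -1.9]
gripper_width: 0.153
{'tcp_pos': array([ 0.54810861, -0.21786737,  0.02886646]), 'ee_rot': array([[-9.83616443e-01,  1.80262253e-01,  2.05238107e-03],
       [ 1.80262736e-01,  9.83618495e-01,  5.12660021e-05],
       [-2.00951865e-03,  4.20393910e-04, -9.99997893e-01]]), 'wrist_force': array([-0.77141161, -0.39878586, -1.8891616 ]), 'gripper_width': 0.1525413089123225, 'time_s': 13.45}
rib top rect tool mm ((1.4176926612854004, -8.462409019470215), (27.620502471923828, 12.356639862060547), 89.16875457763672)Traceback (most recent call last):
  File "<stdin>", line 2, in <module>
  File "g.py", line 11, in rib
    vx,vy,x0,y0=cv2.fitLine((X*1000).astype(np.float32),cv2.DIST_HUBER,0,.01,.01).ravel()
                ~~~~~~~~~~~^^^^^^^^^^^^^^^^^^^^^^^^^^^^^^^^^^^^^^^^^^^^^^^^^^^^^^
cv2.error: OpenCV(4.12.0) /io/opencv/modules/imgproc/src/linefit.cpp:50: error: (-215:Assertion failed) count > 0 in function 'fitLine2D_wods'
```

View pics/w10.png

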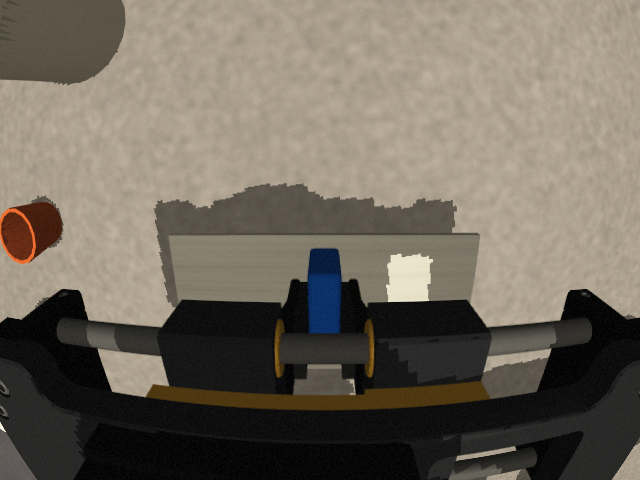

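```bash
python3 - <<'E'
from g import *
c=load('w10')
k=[(169,235),(300,234),(479,234),(308,254),(340,254)]
z=[.044]*3+[.078]*2
for q,zz in zip(k,z): print(q,((fcast(c,q,zz)-c['s']['tcp_pos'])@c['s']['ee_rot']*1000).round(1))
t=snap('top','t2');crop(t['pixels'],330,180,480,320,5,'pics/t2c.png')
E
```

```text
(169, 235) [[-78.7 -28.7 -15. ]]
(300, 234) [[-10.  -29.2 -15.1]]
(479, 234) [[ 82.  -29.2 -15.3]]
(308, 254) [[ -4.7 -31.3 -49.1]]
(340, 254) [[  8.1 -31.3 -49.2]]
```

View pics/t2c.png

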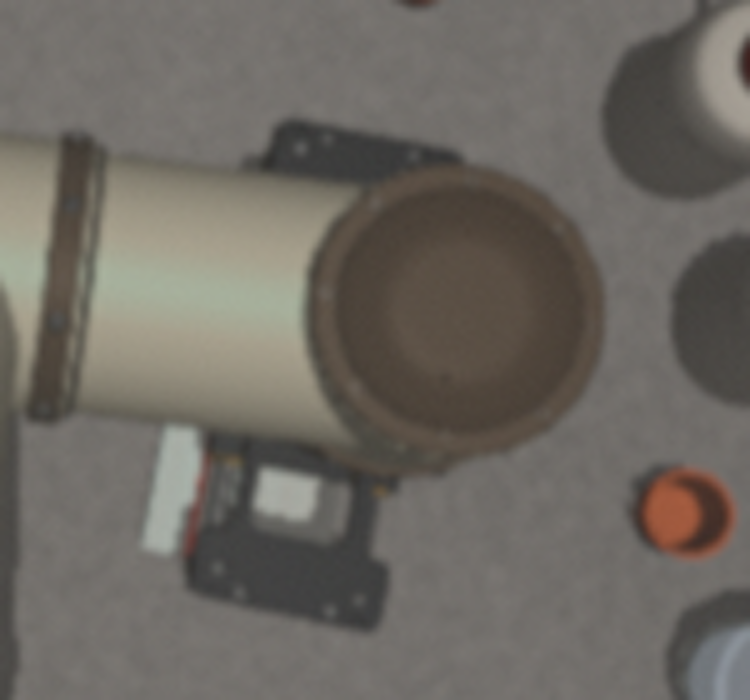

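```bash
python3 -m crank '[[0,0.035,0,0],[0,0.035,0,0],[0,0.035,0,0],[0,0.035,0,0],[0,0.035,0,0]]' && python3 -m crank '[[0,0.035,0,0],[0,0.035,0,0],[-0.004,0.037,0,0],[0,0,0,-0.068],[0,0,0,-0.067]]' && python3 -m crank '[[0,0,0,0],[0,0,0,0],[0,0,0,0]]'; python3 - <<'E'
from h import *
c=snap('wrist','w11');print(c['s'])
t=snap('top','t3');s=snap('scene','s4')
crop(t['pixels'],110,110,310,320,2.8,'pics/t3c.png')
crop(s['pixels'],310,130,540,320,3.4,'pics/s4c.png')
E
```

```text
time_s: 13.97
tcp_pos: [0.578, -0.0444, 0.0267]
ee_rot: [[-0.984, 0.181, -0.003], [0.181, 0.984, -0.0], [0.003, -0.001, -1.0]]
wrist_force: [0.0, 0.6, -1.2]
gripper_width: 0.159
time_s: 14.38
tcp_pos: [0.6017, 0.061, 0.0265]
ee_rot: [[-0.999, 0.039, -0.002], [0.039, 0.999, -0.001], [0.002, -0.001, -1.0]]
wrist_force: [-0.2, 0.0, -2.4]
gripper_width: 0.158
time_s: 14.63
tcp_pos: [0.6016, 0.0582, 0.0274]
ee_rot: [[-0.999, 0.048, -0.002], [0.048, 0.999, -0.001], [0.002, -0.001, -1.0]]
wrist_force: [-0.2, 0.2, -1.0]
gripper_width: 0.161
{'tcp_pos': array([0.6016057 , 0.05822852, 0.02736469]), 'ee_rot': array([[-9.98842921e-01,  4.80622943e-02, -1.68350527e-03],
       [ 4.80632077e-02,  9.98844168e-01, -5.06308904e-04],
       [ 1.65722505e-03, -5.86637728e-04, -9.99998455e-01]]), 'wrist_force': array([-0.18198379,  0.24455237, -0.98327491]), 'gripper_width': 0.16094298801049595, 'time_s': 14.6333}
```

View pics/w11.png

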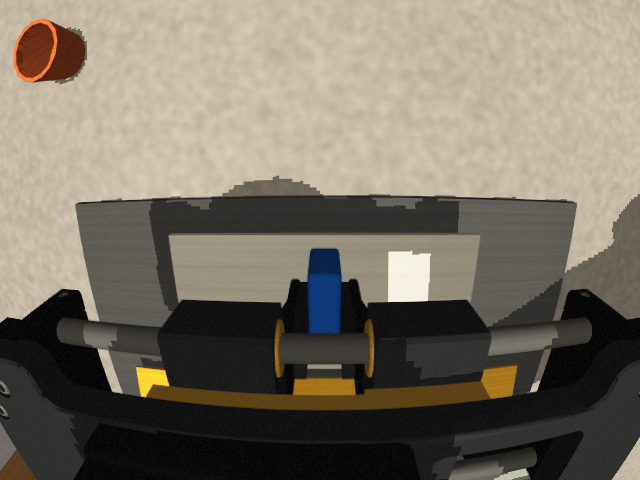

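View pics/t3c.png

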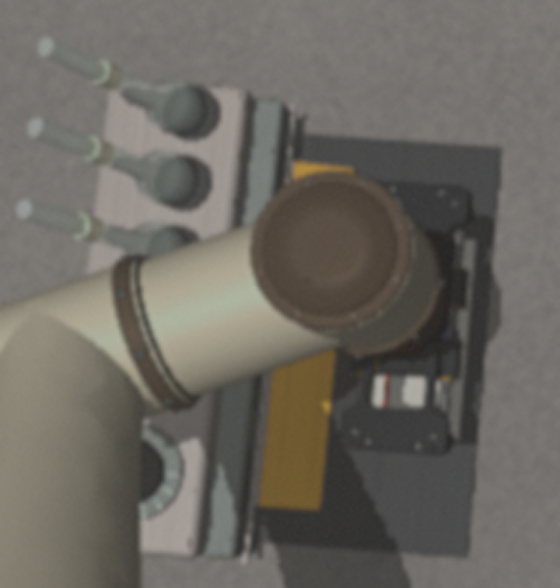

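View pics/s4c.png

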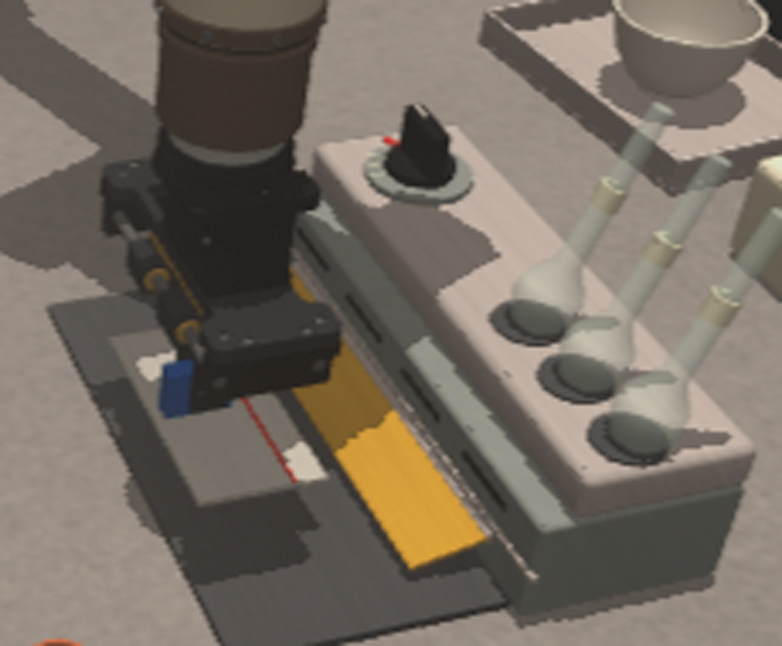

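```bash
python3 - <<'E'
from g import *
c=load('w11')
def L(k,z): return ((fcast(c,k,z)-c['s']['tcp_pos'])@c['s']['ee_rot']*1000).round(1)
print(L([(77,203.5),(200,199),(320,197),(450,199),(576,203.5)],.006))
print(L([(169,234.5),(300,233.5),(479,234.5)],.0427))
g=c['pixels'].astype(int).sum(2)
for u in(100,140,200,320,440,520,560):
    col=np.diff(g[185:225,u]);print(u,185+np.argmin(col)+.5, end='; ')
for u in(180,220,260,300,360,380,450,470):
    col=np.diff(g[222:250,u]);print(u,222+np.argmax(col)+.5, end='; ')
E
```

```text
[[-165.4  -39.7   21.1]
 [ -72.4  -39.6   21.3]
 [  -0.7  -39.8   21.4]
 [  77.   -39.5   21.5]
 [ 173.9  -39.5   21.7]]
[[-78.6 -28.9 -15.4]
 [-10.1 -29.2 -15.3]
 [ 81.9 -28.7 -15.2]]
100 200.5; 140 199.5; 200 197.5; 320 193.5; 440 195.5; 520 198.5; 560 199.5; 180 234.5; 220 234.5; 260 234.5; 300 234.5; 360 234.5; 380 234.5; 450 234.5; 470 234.5;
```

```bash
python3 -m crank '[[0.0026,0,0.013,0],[0,0,0.013,0],[0,0,0,0],[0,0,0,0]]' && python3 -m crank '[[0,0,0.003,0],[0,0,0,0],[0,0,0,0]]' && python3 -m crank '[[0,0,0.002,0],[0,0,0,0],[0,0,0,0]]'&& python3 -m crank '[[0,0,0.001,0],[0,0,0,0],[0,0,0,0]]'
```

```text
time_s: 15.12
tcp_pos: [0.5992, 0.0583, 0.0018]
ee_rot: [[-0.999, 0.047, -0.001], [0.047, 0.999, -0.001], [0.001, -0.001, -1.0]]
wrist_force: [-0.2, -0.0, -1.1]
gripper_width: 0.156
time_s: 15.37
tcp_pos: [0.6, 0.0589, -0.0002]
ee_rot: [[-0.999, 0.046, 0.001], [0.046, 0.999, 0.0], [-0.001, 0.0, -1.0]]
wrist_force: [0.3, -0.9, -1.6]
gripper_width: 0.155
time_s: 15.62
tcp_pos: [0.5997, 0.0589, -0.0026]
ee_rot: [[-0.999, 0.046, 0.0], [0.046, 0.999, 0.0], [-0.0, 0.0, -1.0]]
wrist_force: [-0.5, -0.8, -1.6]
gripper_width: 0.156
time_s: 15.87
tcp_pos: [0.5996, 0.0589, -0.0038]
ee_rot: [[-0.999, 0.046, -0.0], [0.046, 0.999, -0.0], [0.0, -0.0, -1.0]]
wrist_force: [0.9, -0.4, -1.8]
gripper_width: 0.156
```

```bash
python3 -m crank '[[0,0,0.001,0],[0,0,0,0],[0,0,0,0]]' && python3 -m crank '[[0,0,0.001,0],[0,0,0,0],[0,0,0,0]]'&& python3 -m crank '[[0,0,0.0005,0],[0,0,0,0],[0,0,0,0]]'; python3 - <<'E'
from h import *
s=snap('scene','s5')
crop(s['pixels'],330,180,510,320,4.4,'pics/s5c.png')
E
```

```text
time_s: 16.12
tcp_pos: [0.5996, 0.0589, -0.0048]
ee_rot: [[-0.999, 0.046, -0.0], [0.046, 0.999, -0.0], [0.0, -0.0, -1.0]]
wrist_force: [0.6, 0.2, -1.5]
gripper_width: 0.158
time_s: 16.37
tcp_pos: [0.5998, 0.0589, -0.0057]
ee_rot: [[-0.999, 0.046, 0.0], [0.046, 0.999, 0.0], [-0.0, 0.0, -1.0]]
wrist_force: [-0.1, -0.2, -1.3]
gripper_width: 0.16
time_s: 16.62
tcp_pos: [0.5998, 0.0589, -0.0057]
ee_rot: [[-0.999, 0.046, 0.0], [0.046, 0.999, 0.0], [-0.0, 0.0, -1.0]]
wrist_force: [-1.9, 0.3, 4.2]
gripper_width: 0.157
```

View pics/s5c.png

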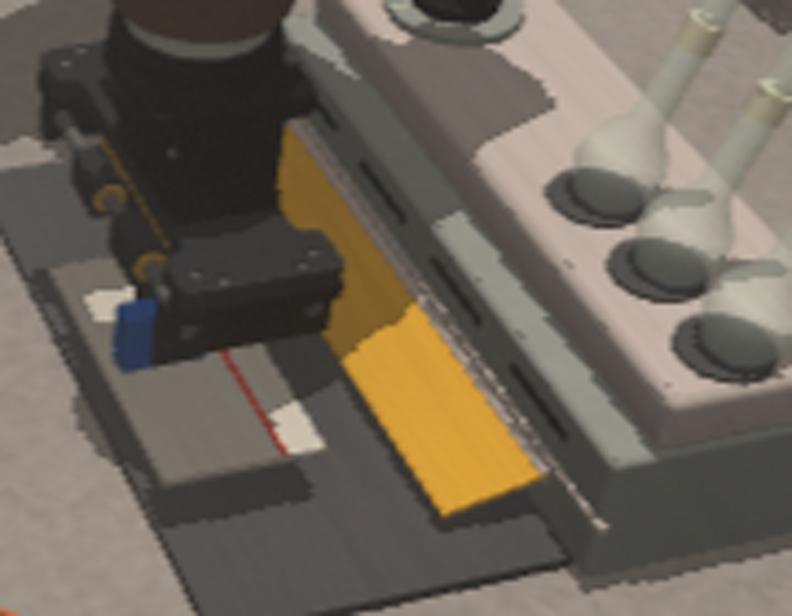

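```bash
cat >> h.py <<'E'
def pts(c,uv):
    T=c['world_from_camera'];o=[]
    for u,v in uv:
        z=np.median(c['depth'][v-1:v+2,u-1:u+2]);o.append((T@[(u-c['cx'])/c['fx']*z,(v-c['cy'])/c['fy']*z,z,1])[:3])
    return np.array(o)
E
python3 - <<'E'
from h import *
c=load('s5');k=lambda x,y:(int(330+x/4.4),int(180+y/4.4))
for n,q in[('guard near end',k(180,455)),('g',k(160,400)),('g',k(230,440)),('g front',k(300,430)),('g mid rear',k(100,350)),('g far',k(80,290)),('deck sh',k(200,505)),('deck',k(220,560)),('deck',k(370,480)),('flap',k(430,420))]:print(n,q,pts(c,[q]).round(4))
# heater-frame conversion
hx=np.array([.0458,.99895]);hy=np.array([-.99895,.0458]);o=np.array([.606,.184])
for n,q,z in[('red near end',k(285,453),.010),('red up',k(225,355),.010),('front corner near',k(325,442),.010),('lip near corner',k(443,515),.0145),('lip',k(345,355),.0145)]:
    w=cast(c,[(330+q[0]*0+ (0),0)],z) if 0 else cast(c,[q],z)[0];print(n,w.round(4),((w[:2]-o)@hx*1000).round(1),((w[:2]-o)@hy*1000).round(1))
E
```

```text
guard near end (370, 283) [[0.6653 0.0376 0.0111]]
g (366, 270) [[0.627  0.0455 0.0112]]
g (382, 280) [[0.6637 0.065  0.0099]]
g front (398, 277) [[0.6649 0.1005 0.009 ]]
g mid rear (352, 259) [[0.586  0.0311 0.0116]]
g far (348, 245) [[0.5377 0.0416 0.0096]]
deck sh (375, 294) [[0.6937 0.0362 0.0072]]
deck (380, 307) [[0.7296 0.0304 0.0077]]
deck (414, 289) [[0.7054 0.1162 0.0076]]
flap (427, 275) [[0.6903 0.1512 0.0223]]
red near end [0.6767 0.0856 0.01  ] -95.1 -75.1
red up [0.6065 0.0892 0.01  ] -94.7 -4.8
front corner near [0.677  0.1056 0.01  ] -75.0 -74.6
lip near corner [0.7414 0.1312 0.0145] -46.6 -137.7
lip [0.6288 0.1409 0.0145] -42.0 -24.8
```

```bash
python3 -m crank '[[0,0.006,0,0],[0,0.006,0,0],[0,0.006,0,0],[0,0,0,0],[0,0,0,0]]'; python3 -m crank '[[0,0.004,0,0],[0,0.004,0,0],[0,0.004,0,0],[0,0,0,0],[0,0,0,0]]'; python3 - <<'E'
from h import *
s=snap('scene','s6')
crop(s['pixels'],350,190,500,310,5.2,'pics/s6c.png')
E
```

```text
time_s: 17.08
tcp_pos: [0.6011, 0.0779, -0.0057]
ee_rot: [[-0.999, 0.045, 0.001], [0.045, 0.999, 0.0], [-0.001, 0.0, -1.0]]
wrist_force: [-1.3, -1.4, 4.8]
gripper_width: 0.159
time_s: 17.5
tcp_pos: [0.6015, 0.0896, -0.0057]
ee_rot: [[-0.999, 0.045, 0.001], [0.045, 0.999, 0.0], [-0.001, 0.0, -1.0]]
wrist_force: [-0.9, -1.8, 5.0]
gripper_width: 0.16
```

View pics/s6c.png

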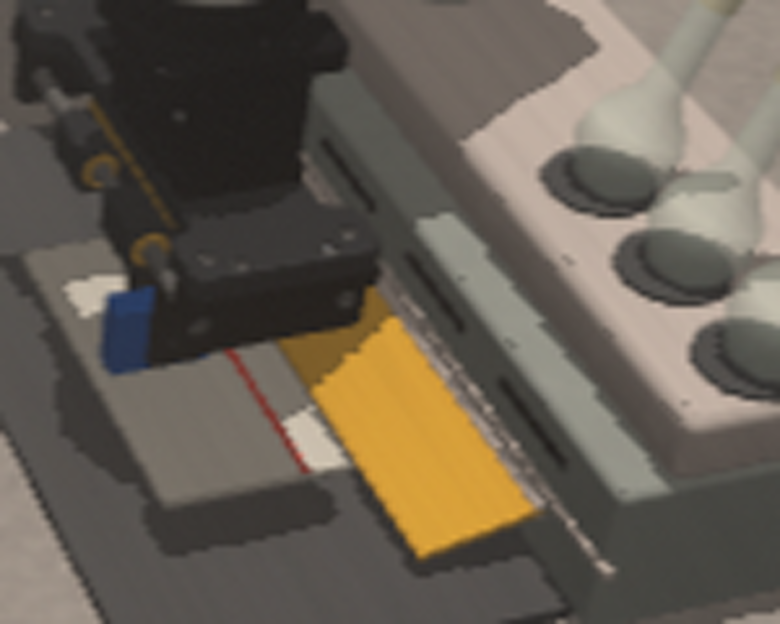

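```bash
python3 -m crank '[[0,0.003,0,0],[0,0.003,0,0],[0,0.003,0,0],[0,0,0,0],[0,0,0,0]]'; python3 - <<'E'
from h import *
s=snap('scene','s7')
crop(s['pixels'],370,230,460,310,8,'pics/s7c.png')
E
```

```text
time_s: 17.97
tcp_pos: [0.6019, 0.0984, -0.0057]
ee_rot: [[-0.999, 0.045, 0.001], [0.045, 0.999, -0.0], [-0.001, -0.0, -1.0]]
wrist_force: [-1.3, -2.3, 5.9]
gripper_width: 0.156
```

View pics/s7c.png

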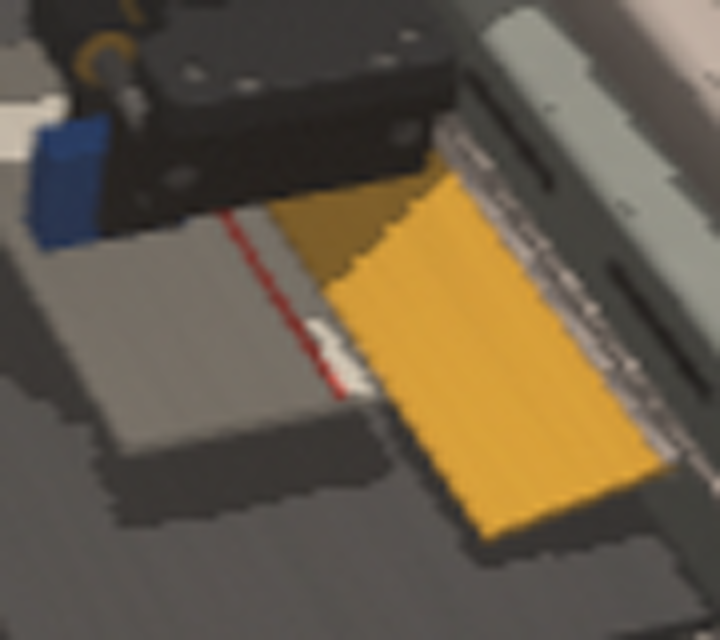

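```bash
cat > gap.py <<'E'
from h import *
hx=np.array([.0458,.99895]);hy=np.array([-.99895,.0458]);o=np.array([.606,.184])
def gap(tag):
    c=load(tag);p=c['pixels'].astype(int);H=hsv(c)
    R=[];L=[]
    for v in range(256,282):
        row=p[v,385:425];sc=row[:,0]-row[:,1:].max(1);
        w=np.clip(sc-25,0,None)*(row[:,1]<110)*(abs(row[:,1]-row[:,2])<30)
        if w.sum()>15: R.append(((np.arange(385,425)*w).sum()/w.sum(),v))
    for v in range(266,296):
        s=H[v,395:440,1].astype(float)
        y=(s>130)&(H[v,395:440,0]<30)&(H[v,395:440,0]>12)
        i=np.nonzero(y&np.roll(y,-1)&np.roll(y,-2))[0]
        if len(i):
            i=i[0];a,b=s[i-1],s[i];L.append((395+i-(b-130)/max(b-a,1),v))
    out={}
    for n,Q,z in(('red',R,.010),('lip',L,.014)):
        W=cast(c,Q,z)[:,:2]-o;X=np.c_[W@hx,W@hy]*1000
        vx,vy,x0,y0=cv2.fitLine(X.astype(np.float32),cv2.DIST_HUBER,0,.01,.01).ravel()
        out[n]=(x0,y0,vx/vy);print(n,len(Q),'x',x0.round(2),'y',y0.round(1),'slope',(vx/vy).round(4),'range',X[:,1].min().round(0),X[:,1].max().round(0))
    for y in(-70,-50,0):
        r=[out[n][0]+out[n][2]*(y-out[n][1]) for n in('red','lip')];print('y',y,r,'gap',r[1]-r[0])
    print('mean-based gap',out['lip'][0]-out['red'][0])
E
python3 -c "
from gap import *
gap('s6');gap('s7')"
```

```text
red 24 x -64.67 y -32.9 slope 0.001 range -77.0 -3.0
lip 30 x -46.38 y -79.9 slope 0.0072 range -131.0 -43.0
y -70 [np.float32(-64.71027), np.float32(-46.305172)] gap 18.405102
y -50 [np.float32(-64.69026), np.float32(-46.160778)] gap 18.529484
y 0 [np.float32(-64.64021), np.float32(-45.79979)] gap 18.840424
mean-based gap 18.296326
red 24 x -55.85 y -40.0 slope 0.0012 range -77.0 -2.0
lip 30 x -46.33 y -88.0 slope 0.0103 range -131.0 -43.0
y -70 [np.float32(-55.88926), np.float32(-46.144352)] gap 9.744907
y -50 [np.float32(-55.864502), np.float32(-45.939198)] gap 9.925304
y 0 [np.float32(-55.802605), np.float32(-45.426308)] gap 10.376297
mean-based gap 9.5229645
```

```bash
python3 -m crank '[[0,0.003,0,0],[0,0.003,0,0],[0,0.0025,0,0],[0,0,0,0],[0,0,0,0]]'; python3 - <<'E'
from gap import *
s=snap('scene','s8');gap('s8')
crop(s['pixels'],370,230,460,310,8,'pics/s8c.png')
c=snap('wrist','w12')
E
```

```text
time_s: 18.43
tcp_pos: [0.6022, 0.1068, -0.0057]
ee_rot: [[-0.999, 0.045, 0.001], [0.045, 0.999, -0.0], [-0.001, -0.0, -1.0]]
wrist_force: [-0.6, -3.4, 5.8]
gripper_width: 0.161
red 23 x -47.2 y -25.9 slope -0.0034 range -76.0 -4.0
lip 30 x -46.13 y -88.1 slope 0.0126 range -131.0 -43.0
y -70 [np.float32(-47.049213), np.float32(-45.903175)] gap 1.146038
y -50 [np.float32(-47.117355), np.float32(-45.650795)] gap 1.4665604
y 0 [np.float32(-47.28771), np.float32(-45.019844)] gap 2.2678642
mean-based gap 1.0683441
```

View pics/s8c.png

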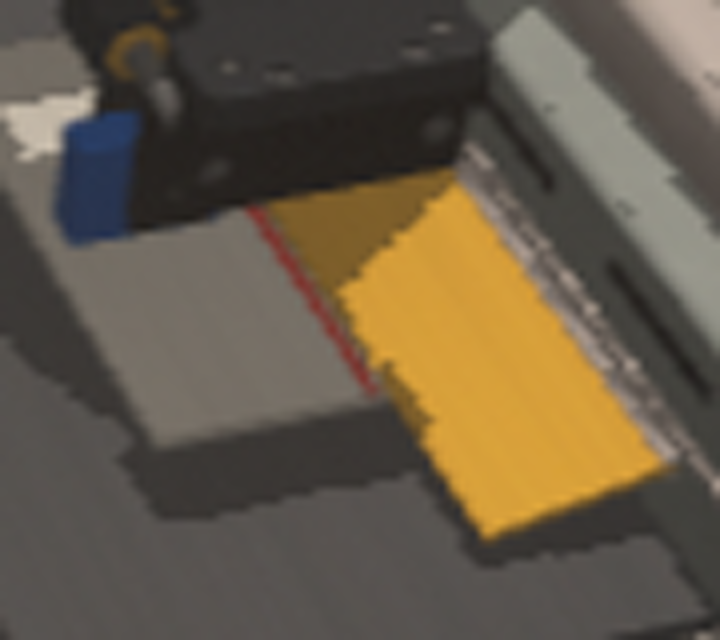

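View pics/w12.png

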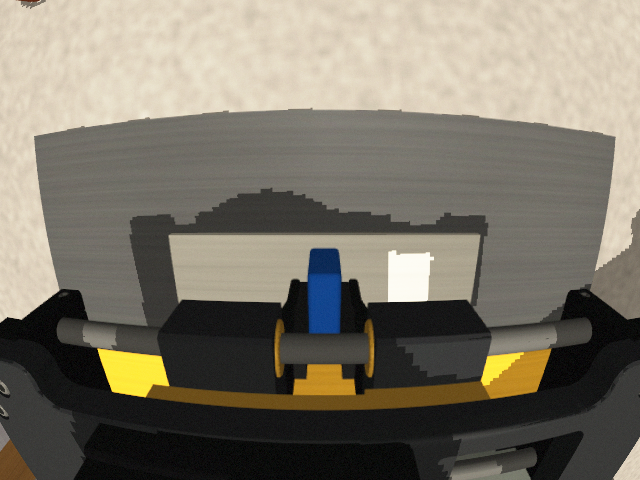

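```bash
python3 - <<'E'
from g import *
c=load('w12')
def L(k,z): return ((fcast(c,k,z)-c['s']['tcp_pos'])@c['s']['ee_rot']*1000).round(1)
print(L([(36,136.5),(180,116),(320,110),(450,114),(614,136.5)],.006))
print(L([(169,234.5),(300,234),(479,234.5)],.010))
E
```

```text
[[-167.2  -88.2  -11.6]
 [ -69.   -88.6  -11.7]
 [  -0.2  -88.4  -11.7]
 [  62.7  -88.8  -11.8]
 [ 172.2  -88.2  -11.8]]
[[-78.5 -29.  -15.7]
 [-10.1 -29.1 -15.7]
 [ 81.7 -28.8 -15.8]]
```

```bash
python3 -m crank '[[0,0.0008,0,0],[0,0,0.0003,0],[0,0,0,0],[0,0,0,0],[0,0,0,0]]'; python3 -m crank '[[0,0,0,0],[0,0,0,0],[0,0,0,0]]';python3 -m crank '[[0,0,0,0],[0,0,0,0],[0,0,0,0]]'; python3 - <<'E'
from gap import *
s=snap('scene','s9');gap('s9')
crop(s['pixels'],340,150,520,310,4.4,'pics/s9c.png')
c=snap('wrist','w13');t=snap('top','t9')
E
```

```text
time_s: 18.95
tcp_pos: [0.6022, 0.1073, -0.0057]
ee_rot: [[-0.999, 0.045, 0.001], [0.045, 0.999, -0.001], [-0.001, -0.001, -1.0]]
wrist_force: [-0.3, -4.1, 7.2]
gripper_width: 0.16
time_s: 19.2
tcp_pos: [0.6022, 0.1073, -0.0057]
ee_rot: [[-0.999, 0.045, 0.001], [0.045, 0.999, -0.001], [-0.001, -0.001, -1.0]]
wrist_force: [-1.3, -4.5, 6.9]
gripper_width: 0.159
time_s: 19.45
tcp_pos: [0.6022, 0.1073, -0.0057]
ee_rot: [[-0.999, 0.045, 0.001], [0.045, 0.999, -0.001], [-0.001, -0.001, -1.0]]
wrist_force: [-1.2, -4.0, 6.9]
gripper_width: 0.159
red 23 x -46.68 y -34.6 slope 0.0002 range -76.0 -5.0
lip 30 x -46.5 y -89.7 slope 0.0043 range -131.0 -43.0
y -70 [np.float32(-46.681778), np.float32(-46.418324)] gap 0.26345444
y -50 [np.float32(-46.67816), np.float32(-46.332954)] gap 0.3452072
y 0 [np.float32(-46.669113), np.float32(-46.11953)] gap 0.54958344
mean-based gap 0.17315674
```

View pics/s9c.png

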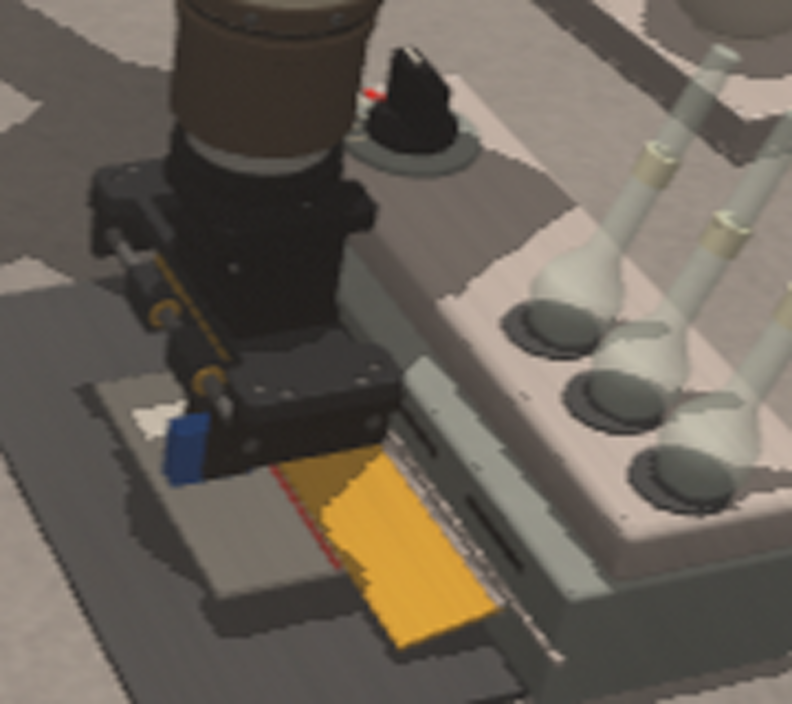

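View pics/s9.png

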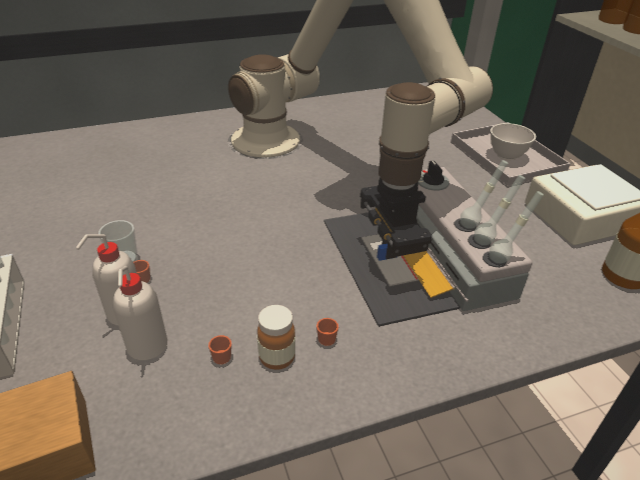

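```bash
python3 -m crank '[[0,0.0002,0.0003,0],[0,0,0,0],[0,0,0,0],[0,0,0,0],[0,0,0,0]]'; python3 -m crank '[[0,0,0,0],[0,0,0,0],[0,0,0,0]]'
```

```text
time_s: 20.02
tcp_pos: [0.6022, 0.1073, -0.0058]
ee_rot: [[-0.999, 0.045, 0.001], [0.045, 0.999, -0.001], [-0.001, -0.001, -1.0]]
wrist_force: [-0.4, -4.9, 8.6]
gripper_width: 0.16
time_s: 20.27
tcp_pos: [0.6022, 0.1073, -0.0057]
ee_rot: [[-0.999, 0.045, 0.001], [0.045, 0.999, -0.001], [-0.001, -0.001, -1.0]]
wrist_force: [-0.5, -4.6, 8.8]
gripper_width: 0.158
```

```bash
python3 -m crank '[[0,0,0.00015,0],[0,0,0,0],[0,0,0,0],[0,0,0,0],[0,0,0,0]]'; python3 -m crank '[[0,0,0,0],[0,0,0,0],[0,0,0,0],[0,0,0,0],[0,0,0,0]]'; python3 - <<'E'
from gap import *
s=snap('scene','s10');gap('s10')
a=load('s3')
print('flap z before/after',[pts(q,[(440,290),(445,287),(432,277)])[:,2].round(4) for q in(load('scene0'),s)])
d=cv2.absdiff(load('scene0')['pixels'],s['pixels']).max(2)
for n,x,y in[('jar',277,337),('cup',221,348),('cup',327,331),('w1',142,318),('w2',113,280),('beaker',118,240),('cup',141,271)]:print(n,d[y-12:y+12,x-12:x+12].mean().round(1))
crop(s['pixels'],395,135,475,205,8,'pics/s10c.png')
print(s['s'])
E
```

```text
time_s: 20.68
tcp_pos: [0.6022, 0.1073, -0.0057]
ee_rot: [[-0.999, 0.045, 0.001], [0.045, 0.999, -0.001], [-0.001, -0.001, -1.0]]
wrist_force: [-1.8, -4.1, 9.3]
gripper_width: 0.159
time_s: 21.1
tcp_pos: [0.6022, 0.1073, -0.0057]
ee_rot: [[-0.999, 0.045, 0.001], [0.045, 0.999, -0.001], [-0.001, -0.001, -1.0]]
wrist_force: [-1.6, -4.9, 9.5]
gripper_width: 0.158
red 23 x -46.72 y -37.9 slope -0.0006 range -76.0 -5.0
lip 30 x -46.47 y -89.7 slope 0.0054 range -131.0 -43.0
y -70 [np.float32(-46.6974), np.float32(-46.366253)] gap 0.33114624
y -50 [np.float32(-46.709328), np.float32(-46.257587)] gap 0.45174026
y 0 [np.float32(-46.739147), np.float32(-45.98592)] gap 0.75322723
mean-based gap 0.24342346
flap z before/after [array([0.0238, 0.0258, 0.023 ]), array([0.0234, 0.027 , 0.0241])]
jar 5.4
cup 5.4
cup 5.6
w1 5.4
w2 7.6
beaker 17.0
cup 6.8
{'tcp_pos': array([ 0.60221956,  0.10727007, -0.0057242 ]), 'ee_rot': array([[-9.98979783e-01,  4.51558069e-02,  5.87944165e-04],
       [ 4.51553428e-02,  9.98979673e-01, -7.80080187e-04],
       [-6.22569420e-04, -7.52735516e-04, -9.99999523e-01]]), 'wrist_force': array([-1.57551963, -4.87635753,  9.45817424]), 'gripper_width': 0.15755760843983163, 'time_s': 21.1}
```

View pics/s10c.png

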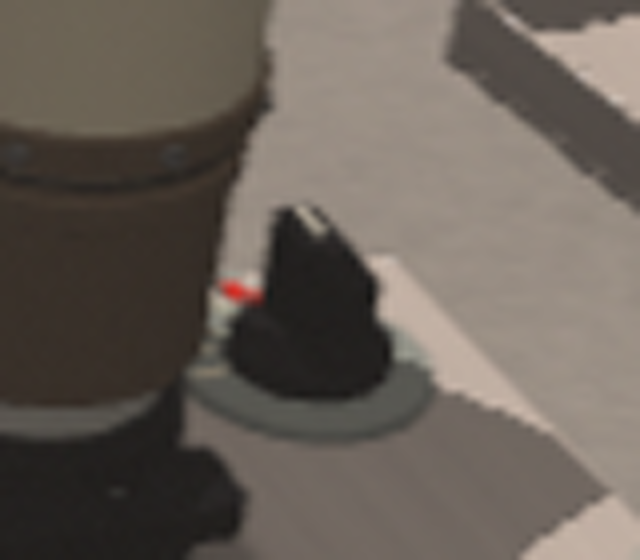

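```bash
python3 -c "
from station import finish_job
print(finish_job())"
```

```text
the job is handed in; nothing more can be done
None
```

I turned the dial to its red mark, then tucked the guard under the flap, and handed the job in at 21 s with the guard still held and pressed down.

**Dial:** With the bar gripped, the pointer and the red mark lay on the same image column. They still did after I let go, and the dial looks unmoved in the last scene view.

**Guard position:** The red line is about 0.2–0.5 mm short of the flap's lip in the scene camera. The wrist camera, measuring from the deck's rear edge, agreed to within about 0.5 mm. Combining the top camera with the arm's own position gave a lip about 4 mm nearer. I set that aside because the two direct measurements agreed with each other.

**Press and flap:**
- The downward push reads a steady 9.5 N, with about 4–5 N of sideways force still held along the push direction.
- The guard lay flat when I set it on the deck.
- The flap's height is unchanged to within about 1 mm.

**Bystanders:** The cups, bottles and jar look unchanged. The beaker's image patch differed more; I put that down to the arm's shadow moving off it, and it is still standing in the full scene view.

**First grip failed:** My first close on the dial caught nothing. The fingertips really end about 25 mm behind the reported tool point, so I lowered every later grip by that amount, and both the dial and the rib then gripped firmly.

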